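# Check-weigh the fallen sample bottle and fill the crate

### The job

The blue-capped sample bottle has fallen over: stand it upright on the pan of the balance and let go of it for at least a second so that it is weighed. Then set it upright in the crate cell with the blue pad, and set the standing orange-capped bottle (before or after) upright in the cell with the orange pad. Set both bottles down gently, never dropping them or letting them topple, and leave the other bottles and the rest of the bench as they are.

Things in the scene. Friction and masses are not known exactly. Their poses are not given: they have to be found in the camera images.
- bottle_blue: Square amber bottle, white label; body 56 x 56 mm, 90 mm tall, neck 30 mm across, round blue cap 38 mm across from 98 to 130 mm above the base (130 mm tall in all), 0.17 to 0.35 kg. Origin: centre of its base; z runs from base to cap, x and y square to its flat sides. It lies at the start on a flat side on the bench, cap pointing to the robot's right (-y), give or take about 30 degrees.
- bottle_orange: Square amber bottle, white label; body 56 x 56 mm, 90 mm tall, neck 30 mm across, round orange cap 38 mm across from 98 to 130 mm above the base (130 mm tall in all), 0.17 to 0.35 kg. Origin: centre of its base; z runs from base to cap, x and y square to its flat sides. It stands upright on the bench at the start, at any yaw.
- balance: White balance, fixed, 170 x 150 mm; origin on the bench under the centre of its round steel pan. Pan 124 mm across, flat and rigid, its top 50 mm above the bench; the housing (38 mm high) reaches 95 mm to -x (display side), 75 mm to +x and 75 mm to each side in y.
- crate: Grey divided crate, fixed, 151 (x) x 224 (y) x 75 mm high; 2 cells along x by 3 along y, each 68 x 68 mm inside, pitch 73 mm; walls and dividers 5 mm thick, all as high as the rim; floor 5 mm thick. Origin: centre of its underside; yaw within 15 degrees. A bottle fits a cell only with its flat sides about square to the crate.
- pad_blue: Blue flat square pad, 66 x 66 x 3 mm, fixed on the floor of the crate cell meant for the blue-capped bottle; any of the six cells. Origin: centre of its underside, the centre of the cell, 5 mm above the bench (its top is at 8 mm). x and y run along the crate's.
- pad_orange: Orange flat square pad, same size and height as the blue one, in the crate cell meant for the orange-capped bottle. Origin: centre of its underside, the centre of the cell.
- round_bottle: Round bottle with black lid, 56 mm across, 110 mm tall, loose bystander on the bench. Origin: centre of its underside.
- stored0: Square amber bottle, white label; body 56 x 56 mm, 90 mm tall, neck 30 mm across, round black cap 38 mm across from 98 to 130 mm above the base (130 mm tall in all), 0.17 to 0.35 kg. Origin: centre of its base; z runs from base to cap, x and y square to its flat sides. Bystander, already standing in a crate cell (its base 5 mm above the bench); leave it there.
- stored1: Square amber bottle, white label; body 56 x 56 mm, 90 mm tall, neck 30 mm across, round black cap 38 mm across from 98 to 130 mm above the base (130 mm tall in all), 0.17 to 0.35 kg. Origin: centre of its base; z runs from base to cap, x and y square to its flat sides. Bystander, already standing in a crate cell (its base 5 mm above the bench); leave it there.
- stored2: Square amber bottle, white label; body 56 x 56 mm, 90 mm tall, neck 30 mm across, round black cap 38 mm across from 98 to 130 mm above the base (130 mm tall in all), 0.17 to 0.35 kg. Origin: centre of its base; z runs from base to cap, x and y square to its flat sides. Bystander, already standing in a crate cell (its base 5 mm above the bench); leave it there.
- stored3: Square amber bottle, white label; body 56 x 56 mm, 90 mm tall, neck 30 mm across, round black cap 38 mm across from 98 to 130 mm above the base (130 mm tall in all), 0.17 to 0.35 kg. Origin: centre of its base; z runs from base to cap, x and y square to its flat sides. Bystander, already standing in a crate cell (its base 5 mm above the bench); leave it there.
Not all that is in view belongs to the job. Leave any purple look-alike of the bottle_blue alone.

How it is judged:
On the way:
1. The blue-capped bottle stands upright on the balance pan, let go and still, for 0.8 s (horizontal distance between bottle_blue and balance below 0.05 m and z of bottle_blue in the frame of balance between 0.046 and 0.056 m and angle between bottle_blue's own z axis and vertical below 0.1 rad and contact force between each of the fingers, the arm and bottle_blue below 0.1 N and linear speed of bottle_blue below 0.02 m/s and angular speed of bottle_blue below 0.15 rad/s), for 0.8 s.
At the end, for the whole second after the job is handed in: Both bottles upright (0.08 rad) on the pad of their colour, within 12 mm of its centre sideways, origin -3 to 8 mm above the pad's, released, at rest; stored bottles and round bottle within 30 mm of their starts, stored bottles upright (0.25 rad) (horizontal distance between bottle_blue and pad_blue below 0.012 m and z of bottle_blue in the frame of pad_blue between -0.003 and 0.008 m and angle between each of bottle_blue, bottle_orange's own z axis and vertical below 0.08 rad and contact force between each of the fingers, the arm and bottle_blue below 0.1 N and linear speed of each of bottle_blue, bottle_orange below 0.02 m/s and angular speed of each of bottle_blue, bottle_orange below 0.15 rad/s and horizontal distance between bottle_orange and pad_orange below 0.012 m and z of bottle_orange in the frame of pad_orange between -0.003 and 0.008 m and contact force between each of the fingers, the arm and bottle_orange below 0.1 N and distance of each of stored0, stored1, stored2, stored3, round_bottle from where it was at the start of the episode below 0.03 m and angle between each of stored0, stored1, stored2, stored3's own z axis and vertical below 0.25 rad); the robot touches nothing.
It fails at once if the blue-capped bottle falls or topples: faster than 0.6 m/s with no finger touching it (linear speed of bottle_blue above 0.6 m/s and contact force between the fingers and bottle_blue below 0.05 N).
It fails at once if the orange-capped bottle falls or topples: faster than 0.6 m/s with no finger touching it (linear speed of bottle_orange above 0.6 m/s and contact force between the fingers and bottle_orange below 0.05 N).
It fails at once if a bystander is pushed more than 40 mm away, or a stored bottle is tipped or pulled out (distance of any of stored0, stored1, stored2, stored3, round_bottle from where it was at the start of the episode above 0.04 m).
It also fails if it takes over 64 s, if anything falls off the work surface, if the arm or the gripper's body presses on something with over 40 N, if the wrist force passes 120 N, or if a joint passes its speed limit or range.

### The arm

A 6-joint arm with a two-finger parallel gripper is mounted at the origin on the work surface. World frame = base frame: x ahead of the robot, y to its left, z up, the work surface at z = 0. Lengths are in m, angles in rad, forces in N, time in s.
With the tool pointing down it reaches from about 0.35 to 0.875 m from the base axis. Payload 15.5 kg.
Tool frame: the origin (TCP) lies between the finger pads; the fingertips stand 14 mm ahead of it and the grasp point (between the pads) lies 5 mm behind it; z points along the fingers, y is the line along which they close (so a half turn about z gives the same grasp; the last joint's range is limited). The gripper opens to 85 mm and grips with 20 to 120 N. Pads are 22 mm wide; open, the fingers measure 114 mm over their backs; the gripper's body (76 mm by 85 mm) begins 54 mm behind the grasp point. The pads swing forward as they close: fully open they stand 13 mm farther back than shut.
Start: joints at [-1.417, 0.494, 1.345, -0, 1.302, -0.096], TCP at [0.155, -0.606, 0.245] pointing down, gripper open.
Joint ranges: [-2.91, 2.91], [-0.82, 2.16], [0.22, 2.67], [-1.22, 4.37], [0.12, 2.79], [-3.08, 3.08]. Speed limits (rad/s): [1.89, 1.89, 2.57, 3.01, 3.01, 3.01].

### API

Orientations are given as a unit quaternion [x, y, z, w].
In Python, from rig import * gives the robot as it stands.
- The arm moves only by the tool apply_moves, never from a script. Its argument "targets" is a list that holds one entry, the list of rows, each a list of 7 numbers: the turn, a rotation vector about the tool's x, y, z normalised to -1 to 1, where 1 is 180 degrees, then the shift along the tool's x, y, z normalised to -1 to 1, where 1 is 0.4 m, then the closure, from 0 (fully open) to 1 (shut). A call has exactly 10 rows; each row shifts and turns the commanded pose from where the row before left it, along the tool's axes as they then stand; what a row does not reach is not made up. A row lasts 1/12 s, in which the tool goes at most 41.7 mm and 7.16 degrees, less where a joint would pass 70% of its speed; a pose out of reach is approached as far as the arm can. A call with a number of a shift or a turn outside -1 to 1 is refused whole. A call with a gripper value outside its range is refused whole. The fingers move at their own pace and stop on an object; "squeeze" is the grip in N (left out, the last holds). Time passes only in rows, so rows that do not move let the fingers close, or fill a call up. It gives the time, the measured TCP pose, the force, the opening and the grip force at its end, in the units of the state.
- get_state(): the state, without advancing time (a new reading comes with each control period).
- grab_frame(name): name is "scene" or "top"; returns a dict with "frame" (400x640x3 uint8, red, green, blue), "intrinsics" (3x3 intrinsics, pixels), "k1" (the pictures are not rectified: a ray, as slopes to the right and down, at radius r is drawn at 1 + k1 r^2 times it, then the intrinsics apply), "pose" (4x4, takes a point from camera to world coordinates). Camera axes: x right, y up, looking along -z (the intrinsics and any distortion apply to the point x, -y, -z); pixel columns grow to the right and rows downward; lengths in m; the calibration is good to about 2 mm. A picture is of the moment at which its call begins. There is no depth.
- finish_job(): hands the job in; it is judged then, once.
Trained networks look in a picture, given as the dict that the camera call returned (one of the last four; its "shot" number tells which), for a name from the list of things; names that differ only in an ending like _2 or _b are one class to them, and where a whole thing is asked for, a point or a joint stands for the part that bears it (a point fixed in the world has none). Each returns a list of dicts, best first, with "p" (0 to 1); they miss things now and then, are a little off and sometimes report something else, mostly with a low value. They report only what shows in the picture. A call takes as long as a camera call. They do not tell look-alikes from the thing itself.
- spot_in(picture, target): "extent" ([left, top, width, height] in pixels, round what is visible of it).
The state is a dict: "clock": time; "qpos": joint angles; "dq": joint speeds; "effort": joint torques, N m; "ee_pos": TCP position; "ee_rot": TCP orientation; "contact_force": force on the tool from outside, world axes, zero at the start; "wrist_torque": the same for the moment, N m; "gripper_width": finger opening in m; "gripper_force": force on a finger pad.
Only numpy, scipy, OpenCV 4.12 (cv2) and the standard library are available. Lean on these libraries where they do the work, as an engineer would, in place of code of your own. Each camera call takes 0.05 s, during which the arm holds its last target. There are 200 camera calls.

## Working session

There is one attempt and no reset: what is moved stays moved. The work goes in short steps, Python scripts to look and compute and a tool call to move; the robot and the scene stay as the last step left them, time stands still between calls to the robot, and variables do not carry over. Pictures are saved under pics/ and viewed, at most 10 in all, crops included, and the job is handed in when it is done.

Besides the shell and the picture viewer there is one more tool, called after "Call:" as name(argument=value, ...), one argument or row to a line, values as JSON. apply_moves: Moves the arm, as the interface text tells. Scaled input: -1 to 1 covers 0.4 m each way for a shift and 180 degrees each way for a turn. Its arguments: {"type":"object","properties":{"targets":{"type":"array"},"squeeze":{"type":"number"}},"required":["targets"]}

```bash
mkdir -p pics; ls; cat > h.py <<'E'
from rig import *
import numpy as np, cv2
from scipy.spatial.transform import Rotation as R
def proj(f,P):
    P=np.atleast_2d(P); T=np.linalg.inv(f["pose"]); c=P@T[:3,:3].T+T[:3,3]
    s=np.c_[c[:,0]/-c[:,2],-c[:,1]/-c[:,2]]; s=s*(1+f["k1"]*(s**2).sum(1))[:,None]
    K=np.array(f["intrinsics"]); return np.c_[s[:,0]*K[0,0]+K[0,2],s[:,1]*K[1,1]+K[1,2]]
def unproj(f,uv,z):
    K=np.array(f["intrinsics"]); uv=np.atleast_2d(np.array(uv,float))
    d=np.c_[(uv[:,0]-K[0,2])/K[0,0],(uv[:,1]-K[1,2])/K[1,1]]; s=d.copy()
    for _ in range(20): s=d/(1+f["k1"]*(s**2).sum(1))[:,None]
    T=np.array(f["pose"]); r=np.c_[s[:,0],-s[:,1],-np.ones(len(s))]@T[:3,:3].T
    return T[:3,3]+r*((z-T[2,3])/r[:,2])[:,None]
def save(f,n,crop=None,k=1):
    im=f["frame"][:,:,::-1]
    if crop: l,t,w,h=crop; im=im[t:t+h,l:l+w]
    cv2.imwrite("pics/"+n,cv2.resize(im,None,fx=k,fy=k,interpolation=cv2.INTER_CUBIC))
E
python3 - <<'E'
from h import *
import pickle
F={}
for n in("scene","top"):
    f=grab_frame(n);F[n]=f;save(f,n+"0.png",None,1.25)
    print(n,np.round(f["pose"],3).tolist(),np.round(f["intrinsics"],1).tolist(),f["k1"])
    for t in["bottle_blue","bottle_orange","balance","crate","pad_blue","pad_orange","round_bottle","stored0"]:
        print(t,[(np.round(d["extent"]).astype(int).tolist(),round(d["p"],2)) for d in spot_in(f,t)[:6]])
pickle.dump(F,open("F0.pkl","wb"))
print(get_state())
E
```

```text
pics
scene [[0.546, -0.46, 0.701, 1.14], [0.838, 0.298, -0.457, -0.352], [0.002, 0.837, 0.548, 0.548], [0.0, 0.0, 0.0, 1.0]] [[366.1, 0.0, 317.7], [0.0, 366.1, 203.6], [0.0, 0.0, 1.0]] 0.01028497075141907
bottle_blue [([170, 196, 57, 38], 0.84), ([158, 248, 69, 53], 0.75)]
bottle_orange [([240, 178, 31, 58], 0.58)]
balance [([248, 230, 109, 79], 0.86)]
crate [([339, 158, 101, 61], 0.96)]
pad_blue []
pad_orange [([238, 177, 33, 58], 0.6)]
round_bottle [([340, 160, 100, 61], 0.37)]
stored0 [([405, 150, 29, 33], 0.88), ([358, 164, 30, 28], 0.78), ([341, 148, 28, 41], 0.77), ([388, 138, 25, 36], 0.71)]
top [[-0.01, 0.995, -0.104, 0.427], [-1.0, -0.008, 0.022, 0.068], [0.021, 0.104, 0.994, 1.083], [0.0, 0.0, 0.0, 1.0]] [[491.1, 0.0, 319.8], [0.0, 491.1, 188.8], [0.0, 0.0, 1.0]] -0.02484764506122796
bottle_blue [([403, 251, 67, 41], 0.95), ([434, 156, 65, 37], 0.61)]
bottle_orange [([360, 219, 41, 29], 0.57)]
balance [([329, 100, 77, 87], 0.69)]
crate [([147, 155, 121, 88], 0.75)]
pad_blue [([198, 169, 26, 34], 0.74), ([433, 159, 64, 32], 0.66)]
pad_orange [([196, 204, 26, 29], 0.91), ([36
[... 159 characters left out ...]

{'clock': 0.9, 'qpos': array([-1.41653068e+00,  4.93589244e-01,  1.34548679e+00, -3.12679450e-06,
        1.30244215e+00, -9.54872238e-02]), 'dq': array([ 0.00053448, -0.00056061,  0.00075057,  0.00041979,  0.00094084,
       -0.00186476]), 'effort': array([-7.57006674e-04, -8.82015681e+01, -3.84270966e+01, -2.60450779e-04,
        8.55536000e-04, -4.96685402e-05]), 'ee_pos': array([ 0.15449186, -0.60563265,  0.24528814]), 'ee_rot': array([ 9.92213013e-01,  1.24552542e-01, -4.12667998e-07,  3.72628023e-05]), 'contact_force': array([-0.2306949 ,  0.18803947,  0.63471415]), 'wrist_torque': array([0.03488841, 0.00686592, 0.02325868]), 'gripper_force': 0.0, 'gripper_width': 0.08524364927520943}
```

View pics/scene0.png

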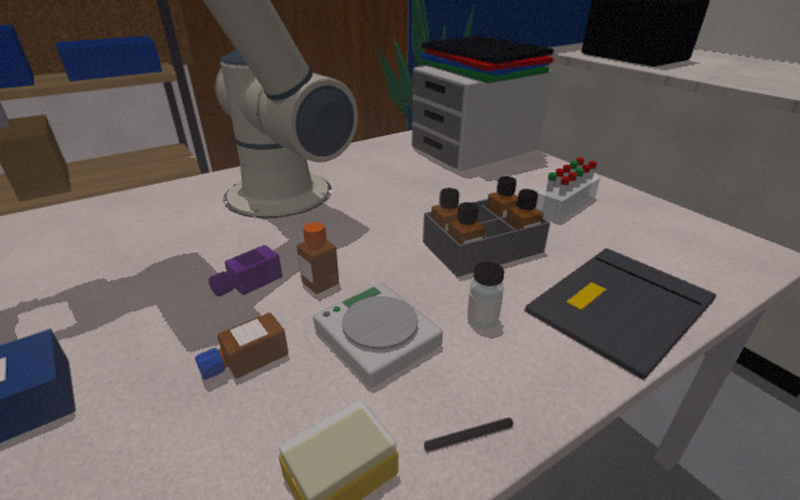

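View pics/top0.png

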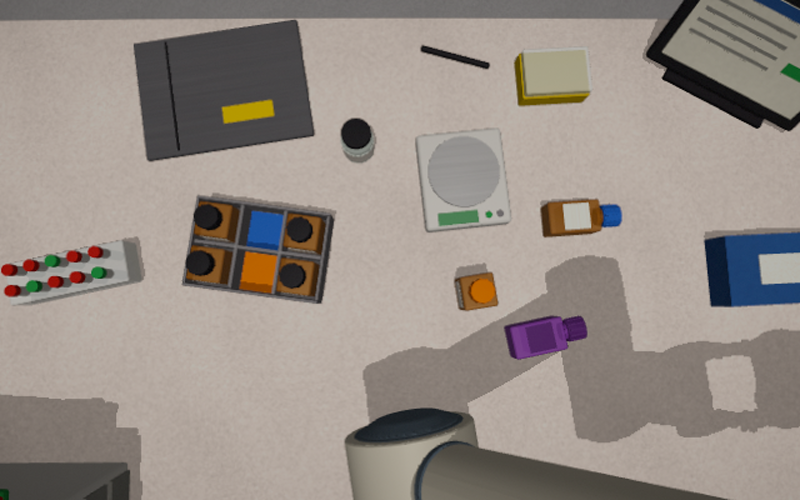

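The scene image shows two lying bottles, purple at (252,270) and blue-capped at (240,345) in the enlarged view. In the top view (÷1.25) they are the purple one at (438,269) and the amber, blue-capped one at (464,174). The amber one fits the description. The crate's two free middle cells hold the pads: blue at (212,184) and orange at (207,217). I'll fit poses with models next and check them in one enlarged crop.

```bash
cat > fit.py <<'E'
from h import *
from scipy.optimize import minimize, differential_evolution
def box(hx,hy,z0,z1): return np.array([[x,y,z] for x in(-hx,hx) for y in(-hy,hy) for z in(z0,z1)])
def cyl(r,z0,z1,n=24):
    a=np.arange(n)*2*np.pi/n; return np.array([[r*np.cos(t),r*np.sin(t),z] for t in a for z in(z0,z1)])
def hullmask(f,P,s=4):
    m=np.zeros((400*s//1,640*s),np.uint8); h=cv2.convexHull(((proj(f,P)+.5)*s-.5).astype(np.float32)).astype(np.int32)
    cv2.fillConvexPoly(m,h,255); return cv2.resize(m,(640,400),interpolation=cv2.INTER_AREA)/255.
BODY=box(.028,.028,0,.09); CAP=cyl(.019,.098,.130)
def Tm(x,y,z,yaw,lie=False):
    r=R.from_euler('z',yaw)
    if lie: r=r*R.from_euler('y',np.pi/2)   # bottle z -> heading yaw
    return lambda P: r.apply(P)+[x,y,z]
def mask(f,kind,roi):
    hsv=cv2.cvtColor(f["frame"],cv2.COLOR_RGB2HSV); H,S,V=[hsv[...,i].astype(int) for i in range(3)]
    m={'blue':(H>100)&(H<126)&(S>140)&(V>50),'ocap':(H<=13)&(S>190)&(V>140),
       'amber':((H<=18)&(S>110)&(V>30))|((H<30)&(S<60)&(V>250))}[kind]
    o=np.zeros(m.shape,bool); l,t,w,h=roi; o[t:t+h,l:l+w]=m[t:t+h,l:l+w]; return o.astype(float)
E
cat > m1.py <<'E'
from fit import *; import pickle
F=pickle.load(open("F0.pkl","rb")); t,s=F["top"],F["scene"]
def iou(a,b): return np.minimum(a,b).sum()/np.maximum(a,b).sum()
def closef(m): # fill label
    m=(m>0).astype(np.uint8); c,_=cv2.findContours(m,cv2.RETR_EXTERNAL,cv2.CHAIN_APPROX_NONE)
    o=np.zeros_like(m); 
    if c: cv2.fillConvexPoly(o,cv2.convexHull(np.vstack([k for k in c if len(k)>8])),1)
    return o.astype(float)
# blue
cm={ 't':mask(t,'blue',(475,150,40,45)),'s':mask(s,'blue',(150,270,40,40))}
bm={'t':closef(mask(t,'amber',(428,150,55,45))),'s':closef(mask(s,'amber',(165,245,70,60)))}
def cost(p):
    T=Tm(p[0],p[1],.028,p[2],True)
    return -sum(iou(hullmask(f,T(g)),m[k]) for f,k in((t,'t'),(s,'s')) for g,m in((CAP,cm),(BODY,bm)))
g=unproj(t,[[440,174]],.03)[0]; print('guess',g)
best=min((minimize(cost,[g[0],g[1],-1.57+d],method='Nelder-Mead',options=dict(initial_simplex=[[g[0],g[1],-1.57+d],[g[0]+.015,g[1],-1.57+d],[g[0],g[1]+.015,-1.57+d],[g[0],g[1],-1.4+d]])) for d in(-.2,.1)),key=lambda r:r.fun)
print('blue',best.x,best.fun/4); pb=best.x
# orange
oc={'t':mask(t,'ocap',(365,210,40,40)),'s':mask(s,'ocap',(230,170,40,30))}
ob={'t':closef(mask(t,'amber',(355,205,50,50))),'s':closef(mask(s,'amber',(230,175,50,70)))}
def cost(p):
    T=Tm(p[0],p[1],0,p[2]); return -sum(iou(hullmask(f,T(CAP)),oc[k])+iou(hullmask(f,np.vstack([T(CAP),T(BODY)])),ob[k]) for f,k in((t,'t'),(s,'s')))
g=unproj(t,[[386,233]],.13)[0]
best=min((minimize(cost,[g[0],g[1],d],method='Nelder-Mead',options=dict(initial_simplex=[[g[0],g[1],d],[g[0]+.015,g[1],d],[g[0],g[1]+.015,d],[g[0],g[1],d+.2]])) for d in(-.6,-.2,.2,.6)),key=lambda r:r.fun)
print('orange',best.x,best.fun/4); po=best.x
# crate corners (rough) & balance pan
c=unproj(t,np.array([[198,195],[334,212],[320,303],[183,285]])/1.25,.075)[:,:2]
ctr=c.mean(0); e=(c[0]+c[3]-c[1]-c[2]); yaw=np.arctan2(e[1],e[0])-np.pi/2
print('crate',ctr,np.degrees(yaw),np.linalg.norm(c[0]-c[1]),np.linalg.norm(c[1]-c[2]))
pan=unproj(t,[[464/1.25,172/1.25]],.05)[0]; print('pan',pan)
rb=unproj(t,[[356/1.25,133/1.25]],.11)[0]; print('round',rb)
np.save('est.npy',np.r_[pb,po,ctr,yaw,pan[:2]])
k=2; l,tp,w,h=130,80,390,190
im=cv2.resize(t["frame"][tp:tp+h,l:l+w,::-1],None,fx=k,fy=k,interpolation=cv2.INTER_CUBIC)
def poly(P,col): cv2.polylines(im,[np.round(((proj(t,P)-[l,tp])+.5)*k).astype(np.int32)],True,col,1)
def rect(T,hx,hy,z,col,cx=0,cy=0): poly(T(np.array([[cx-hx,cy-hy,z],[cx+hx,cy-hy,z],[cx+hx,cy+hy,z],[cx-hx,cy+hy,z]])),col)
T=Tm(*ctr,0,yaw); rect(T,.0755,.112,.075,(0,255,0))
for i in(-1,1):
    for j in(-1,0,1): rect(T,.034,.034,.075,(0,255,255),i*.0365,j*.073)
T=Tm(pb[0],pb[1],.028,pb[2],True); rect(T,.028,.028,.09,(0,255,0)); rect(T,.028,.028,0,(0,255,0)); poly(T(CAP[1::2]),(0,255,255))
T=Tm(po[0],po[1],0,po[2]); rect(T,.028,.028,.09,(0,255,0)); poly(T(CAP[1::2]),(255,255,0))
poly(cyl(.062,0,.05)[1::2]+[*pan[:2],0],(0,0,255))
cv2.imwrite("pics/ov1.png",im)
E
python3 m1.py
```

```text
guess [ 0.56751089 -0.21743633  0.03      ]
blue [ 0.56371386 -0.20870844 -1.50610476] -0.7670826201876537
orange [ 0.44027698 -0.08024772  0.08937057] -0.5221080343753075
crate [0.51367138 0.27777753] -7.770981935161648 0.22721340057652115 0.15131737268277792
pan [ 0.64462133 -0.06614492  0.05      ]
round [0.69727494 0.1159078  0.11      ]
```

View pics/ov1.png

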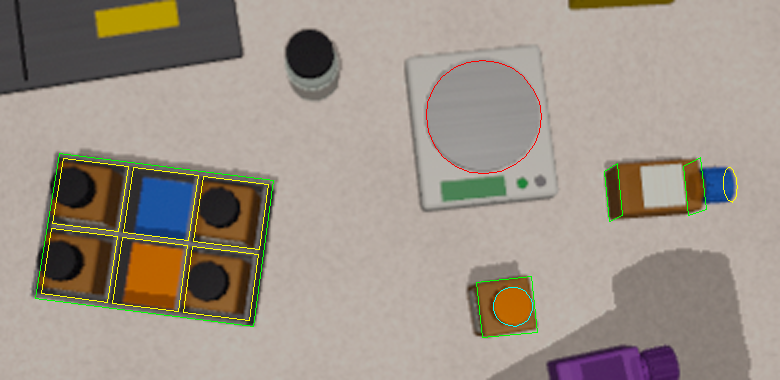

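The overlay fits well: blue-capped bottle at (665,185) in the crop, orange at (508,305), pads in the two middle cells, pan at (483,117). The amber bottle with the blue cap is confirmed as the target, and the purple one at the bottom right is left alone. Next I plan the moves.

```bash
cat > plan.py <<'E'
from h import *
def pose(p,Rm): T=np.eye(4);T[:3,:3]=Rm;T[:3,3]=p;return T
def cur(): s=get_state(); return pose(s["ee_pos"],R.from_quat(s["ee_rot"]).as_matrix())
def row(T0,T1,N,order='st'):
    """identical rows: D^N = T0^-1 T1, shift then turn"""
    E=np.linalg.inv(T0)@T1; w=R.from_matrix(E[:3,:3]).as_rotvec()/N
    A=sum(R.from_rotvec(w*k).as_matrix() for k in range(N))
    p=np.linalg.solve(A,E[:3,3])          # sum R^k p = E.p
    if order=='ts': p=R.from_rotvec(w).as_matrix().T@p
    return np.round(np.r_[w/np.pi,p/.4],4).tolist(), np.round([np.degrees(np.linalg.norm(w)),np.linalg.norm(p)*1e3],2).tolist()
def tool(zdir,ydir):
    z=np.array(zdir,float);z/=np.linalg.norm(z);y=np.array(ydir,float);y-=z*(y@z);y/=np.linalg.norm(y)
    return np.c_[np.cross(y,z),y,z]
est=np.load('est.npy'); bx,by,bh,ox,oy,oh,cx,cy,cyaw,px,py=est
px-=.002
u=np.array([np.cos(bh),np.sin(bh),0]); zz=np.array([0,0,1.]); side=np.array([np.cos(bh+np.pi/2),np.sin(bh+np.pi/2),0])
tl=np.radians(25); zt=-np.cos(tl)*zz-np.sin(tl)*u
G=np.array([bx,by,.028])+.065*u
Tgrasp=pose(G+.005*zt,tool(zt,side)); Tpre=pose(G-.14*zt,tool(zt,side))
E
python3 - <<'E'
from plan import *
print(row(cur(),Tpre,20)); print(Tgrasp[:3,3],Tpre[:3,3]); print(row(Tpre,Tgrasp,10))
E
```

```text
([0.0048, 0.0058, -0.0217, 0.061, 0.0229, 0.0233], [4.13, 27.66])
[ 0.56777928 -0.2714638   0.02346846] [ 0.57174079 -0.33261527  0.15488309]
([0.0, -0.0, -0.0, 0.0, -0.0, 0.0362], [0.0, 14.5])
```

Call:
apply_moves(
  targets=[
    [[0.0048, 0.0058, -0.0217, 0.061, 0.0229, 0.0233, 0], [0.0048, 0.0058, -0.0217, 0.061, 0.0229, 0.0233, 0], [0.0048, 0.0058, -0.0217, 0.061, 0.0229, 0.0233, 0], [0.0048, 0.0058, -0.0217, 0.061, 0.0229, 0.0233, 0], [0.0048, 0.0058, -0.0217, 0.061, 0.0229, 0.0233, 0], [0.0048, 0.0058, -0.0217, 0.061, 0.0229, 0.0233, 0], [0.0048, 0.0058, -0.0217, 0.061, 0.0229, 0.0233, 0], [0.0048, 0.0058, -0.0217, 0.061, 0.0229, 0.0233, 0], [0.0048, 0.0058, -0.0217, 0.061, 0.0229, 0.0233, 0], [0.0048, 0.0058, -0.0217, 0.061, 0.0229, 0.0233, 0]],
  ],
  squeeze=60,
)

```text
clock: 1.73
ee_pos: [0.4097, -0.5472, 0.1706]
ee_rot: [0.886, 0.449, 0.08, -0.085]
contact_force: [-0.4, 0.8, -0.8]
gripper_width: 0.0853
gripper_force: 0.0
```

Call:
apply_moves(
  targets=[
    [[0.0048, 0.0058, -0.0217, 0.061, 0.0229, 0.0233, 0], [0.0048, 0.0058, -0.0217, 0.061, 0.0229, 0.0233, 0], [0.0048, 0.0058, -0.0217, 0.061, 0.0229, 0.0233, 0], [0.0048, 0.0058, -0.0217, 0.061, 0.0229, 0.0233, 0], [0.0048, 0.0058, -0.0217, 0.061, 0.0229, 0.0233, 0], [0.0048, 0.0058, -0.0217, 0.061, 0.0229, 0.0233, 0], [0.0048, 0.0058, -0.0217, 0.061, 0.0229, 0.0233, 0], [0.0048, 0.0058, -0.0217, 0.061, 0.0229, 0.0233, 0], [0.0048, 0.0058, -0.0217, 0.061, 0.0229, 0.0233, 0], [0.0048, 0.0058, -0.0217, 0.061, 0.0229, 0.0233, 0]],
  ],
)

```text
clock: 2.57
ee_pos: [0.5722, -0.3308, 0.1545]
ee_rot: [0.666, 0.714, 0.149, -0.158]
contact_force: [-0.2, 0.4, 0.3]
gripper_width: 0.0858
gripper_force: 0.0
```

```bash
cat >> plan.py <<'E'
def log():
    s=get_state()
    with open('log.txt','a') as f: f.write(repr([list(map(float,s["qpos"])),list(map(float,s["ee_pos"])),list(map(float,s["ee_rot"]))])+'\n')
    return s
def err(Tt):
    C=cur(); return np.round((Tt[:3,3]-C[:3,3])*1e3,1).tolist(), np.round(np.degrees(R.from_matrix(C[:3,:3].T@Tt[:3,:3]).as_rotvec()),2).tolist()
E
python3 - <<'E'
from plan import *
s=log(); print(s["clock"],np.round(s["qpos"],3),err(Tpre)); print(row(cur(),Tgrasp,10)); print(row(cur(),Tpre,10))
E
```

```text
2.5667 [-0.757  0.776  1.127  0.292  1.568 -0.876] ([-0.5, -1.8, 0.4], [-0.02, -0.06, 0.27])
([-0.0, -0.0, 0.0002, -0.0004, -0.0001, 0.036], [0.03, 14.39])
([-0.0, -0.0, 0.0002, -0.0004, -0.0002, -0.0003], [0.03, 0.19])
```

Call:
apply_moves(
  targets=[
    [[0, 0, 0.0002, -0.0004, -0.0001, 0.05, 0], [0, 0, 0.0002, -0.0004, -0.0001, 0.05, 0], [0, 0, 0.0002, -0.0004, -0.0001, 0.05, 0], [0, 0, 0.0002, -0.0004, -0.0001, 0.05, 0], [0, 0, 0.0002, -0.0004, -0.0001, 0.04, 0], [0, 0, 0.0002, -0.0004, -0.0001, 0.04, 0], [0, 0, 0.0002, -0.0004, -0.0001, 0.03, 0], [0, 0, 0.0002, -0.0004, -0.0001, 0.02, 0], [0, 0, 0.0002, -0.0004, -0.0001, 0.02, 0], [0, 0, 0, 0, 0, 0.01, 0]],
  ],
)

```text
clock: 3.4
ee_pos: [0.5674, -0.2723, 0.023]
ee_rot: [0.669, 0.711, 0.148, -0.158]
contact_force: [0.7, 0.0, -1.5]
gripper_width: 0.0856
gripper_force: 0.0
```

```bash
python3 - <<'E'
from plan import *
s=log(); print(s["clock"],np.round(s["qpos"],3),err(Tgrasp),s["contact_force"])
f=grab_frame("scene"); save(f,"g1.png",(120,160,200,150),3)
E
```

```text
3.4 [-0.701  0.884  1.314  0.325  1.272 -0.909] ([0.4, 0.8, 0.5], [0.01, -0.02, -0.25]) [ 0.69707576  0.02232712 -1.45994517]
```

View pics/g1.png

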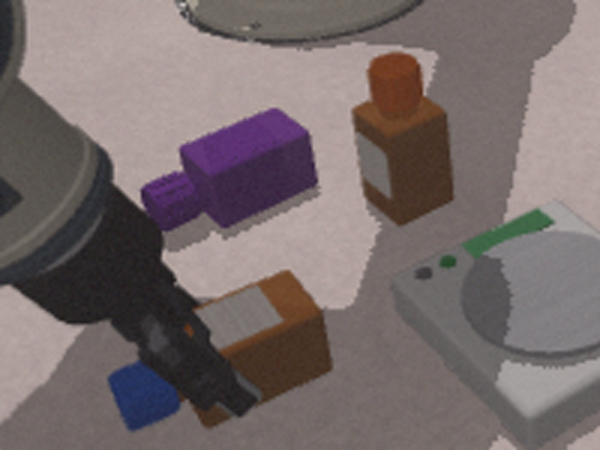

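The fingers straddle the blue-capped bottle's body near the neck, with the near finger at (225,380), and nothing else is touched. I'll close now.

Call:
apply_moves(
  targets=[
    [[0, 0, 0, 0, 0, 0, 0.15], [0, 0, 0, 0, 0, 0, 0.25], [0, 0, 0, 0, 0, 0, 0.3], [0, 0, 0, 0, 0, 0, 0.4], [0, 0, 0, 0, 0, 0, 0.6], [0, 0, 0, 0, 0, 0, 0.8], [0, 0, 0, 0, 0, 0, 1], [0, 0, 0, 0, 0, 0, 1], [0, 0, 0, 0, 0, 0, 1], [0, 0, 0, 0, 0, 0, 1]],
  ],
  squeeze=70,
)

```text
clock: 4.28
ee_pos: [0.568, -0.2731, 0.0244]
ee_rot: [0.669, 0.711, 0.148, -0.157]
contact_force: [0.1, -1.8, 5.4]
gripper_width: 0.0552
gripper_force: 71.6
```

```bash
cat > fk.py <<'E'
from plan import *
import ast
from scipy.optimize import least_squares
L=[ast.literal_eval(l) for l in open('log.txt')]+[[[-1.41653,.493589,1.345487,0,1.302442,-.095487],[.15449186,-.60563265,.24528814],[.992213,.1245525,0,0]]]
def fk(q,a):
    a1,d1,a2,a3,d4,d6=a; z=lambda t:R.from_euler('z',t); y=lambda t:R.from_euler('y',t)
    A=z(q[0]); p=A.apply([a1,0,d1]); A=A*y(q[1]); p=p+A.apply([0,0,a2]); A=A*y(q[2]); p=p+A.apply([a3,0,d4])
    A=A*z(SG*q[3])*y(q[4])*z(SG6*q[5])*R.from_euler('z',np.pi/2*K6); return p+A.apply([0,0,d6]),A
best=None
for SG in(1,-1):
  for SG6 in(1,-1):
    for K6 in(0,1,2,3):
      e=max((fk(l[0],[0]*6)[1].inv()*R.from_quat(l[2])).magnitude() for l in L)
      if best is None or e<best[0]: best=(e,SG,SG6,K6)
e,SG,SG6,K6=best
res=least_squares(lambda a:np.concatenate([fk(l[0],a)[0]-l[1] for l in L]+[1e-4*(a-np.array([0,.4,.4,0,.4,.2]))]),[0,.4,.4,0,.4,.2])
a=res.x
lo=np.array([-2.91,-.82,.22,-1.22,.12,-3.08]);hi=np.array([2.91,2.16,2.67,4.37,2.79,3.08])
def ik(T,q0):
    def f(q):
        p,A=fk(q,a); return np.r_[(p-T[:3,3])*5,(A.inv()*R.from_matrix(T[:3,:3])).as_rotvec()]
    r=least_squares(f,np.clip(q0,lo+.01,hi-.01),bounds=(lo,hi)); return r.x,np.abs(r.fun).max()
if __name__=='__main__': print('fk',best,np.round(a,3),np.abs(res.fun).max())
E
cat > p2.py <<'E'
from fk import *
s=get_state(); print(s["clock"],s["gripper_width"],s["gripper_force"],'fk',best,np.round(a,3),np.abs(res.fun).max())
C=cur(); B=pose([bx,by,.028],np.c_[-zz,np.cross(u,-zz),u]) # bottle frame (z=u)
M=np.linalg.inv(B)@C; np.save('M.npy',M)                     # tool in bottle frame
for hd in(-86,-60,-45,-30,-15):
    d=np.radians(hd); v=np.array([np.cos(d),np.sin(d),0])  # tool heading ; bottle x axis (was -zz) becomes v
    for z in(.052,.11):
        T=pose([px,py,z],np.c_[v,np.cross(zz,v),zz])@M
        q,e=ik(T,s["qpos"]); print(hd,z,np.round(q,2),round(e,4))
E
python3 p2.py
```

```text
4.2833 0.05517212935348006 71.58827662467957 fk (7.465415547937824e-05, 1, 1, 1) [-0.021  0.315  0.83   0.2    0.319  0.517] 0.058113329423625404
-86 0.052 [ 0.58  1.07  1.46 -0.92  1.48  1.05] 0.0
-86 0.11 [ 0.58  1.    1.45 -0.92  1.53  0.98] 0.0
-60 0.052 [ 0.67  1.09  1.84 -1.22  1.19  1.31] 0.1067
-60 0.11 [ 0.67  1.    1.87 -1.22  1.2   1.25] 0.0793
-45 0.052 [ 0.67  1.05  1.85 -1.22  1.14  1.16] 0.3091
-45 0.11 [ 0.66  0.94  1.88 -1.22  1.13  1.08] 0.2702
-30 0.052 [ 0.61  0.94  1.87 -1.22  1.01  0.89] 0.4512
-30 0.11 [ 0.59  0.8   1.91 -1.22  0.97  0.78] 0.3802
-15 0.052 [ 0.16  0.65  1.98 -1.22  0.35  0.07] 0.6457
-15 0.11 [ 0.1   0.55  2.01 -1.22  0.28 -0.01] 0.5929
```

```bash
python3 - <<'E'
s=open('fk.py').read()
s=s.replace("a1,d1,a2,a3,d4,d6=a;","a1,d1,a2,a3,d4,d6,b,c,e5=a;").replace("A.apply([a1,0,d1])","A.apply([a1,b,d1])").replace("A=A*z(SG*q[3])*y(q[4])*z(SG6","A=A*z(SG*q[3]); p=p+A.apply([0,c,0]); A=A*y(q[4]); p=p+A.apply([e5,0,0]); A=A*z(SG6")
s=s.replace("[0]*6","[0]*9").replace("[0,.4,.4,0,.4,.2]","[0,.3,.4,0,.4,.25,0,0,0]").replace("1e-4","3e-3")
open('fk.py','w').write(s)
E
python3 - <<'E'
from plan import *
log()
from fk import *
print(np.round(a,3),np.round(np.array([fk(l[0],a)[0]-l[1] for l in L])*1e3,1).tolist())
E
python3 p2.py
```

```text
[ 0.     0.257  0.597  0.118  0.384  0.321  0.06  -0.     0.   ] [[-0.0, 0.0, 0.0], [0.0, -0.0, -0.0], [0.0, -0.0, -0.0], [0.0, -0.0, -0.0]]
4.2833 0.05517212935348006 71.58827662467957 fk (7.465415547937824e-05, 1, 1, 1) [ 0.     0.257  0.597  0.118  0.384  0.321  0.06  -0.     0.   ] 0.0005896623001873477
-86 0.052 [ 0.25  0.93  1.45 -1.14  1.37  0.82] 0.0
-86 0.11 [ 0.25  0.85  1.45 -1.13  1.41  0.73] 0.0
-60 0.052 [ 0.23  0.81  1.62 -1.22  1.08  0.65] 0.1671
-60 0.11 [ 0.23  0.71  1.64 -1.22  1.08  0.58] 0.1479
-45 0.052 [ 0.17  0.71  1.71 -1.22  0.84  0.42] 0.3104
-45 0.11 [ 0.16  0.6   1.73 -1.22  0.83  0.36] 0.2818
-30 0.052 [ 0.02  0.59  1.82 -1.22  0.46  0.09] 0.4475
-30 0.11 [ 0.01  0.5   1.84 -1.22  0.44  0.05] 0.3882
-15 0.052 [-0.14  0.55  1.89 -1.22  0.12 -0.24] 0.4704
-15 0.11 [-0.14  0.46  1.91 -1.22  0.12 -0.25] 0.3967
```

```bash
cat > p3.py <<'E'
from fk import *
C=cur(); B=pose([bx,by,.028],np.c_[-zz,np.cross(u,-zz),u]); M=np.load('M.npy')
def onpan(hd,z):
    d=np.radians(hd); v=np.array([np.cos(d),np.sin(d),0]); return pose([px,py,z],np.c_[v,np.cross(zz,v),zz])@M
def interp(T0,T1,t):
    E=np.linalg.inv(T0)@T1; w=R.from_matrix(E[:3,:3]).as_rotvec(); N=40
    r,_=0,0; p=np.linalg.solve(sum(R.from_rotvec(w*k/N).as_matrix() for k in range(N)),E[:3,3])
    n=int(round(t*N)); A=sum([R.from_rotvec(w*k/N).as_matrix()@p for k in range(n)],np.zeros(3))
    return T0@pose(A,R.from_rotvec(w*n/N).as_matrix())
if __name__=='__main__':
  Tl=C.copy(); Tl[2,3]+=.12
  for hd in(-86,-95,-105,-120,-135):
    q=get_state()["qpos"]; out=[]; T1=onpan(hd,.10)
    for t in np.linspace(0,1,11):
        q,e=ik(interp(Tl,T1,t),q); out.append(q)
        if e>1e-3: print('bad',hd,t,e)
    q2,e2=ik(onpan(hd,.051),q); out=np.array(out)
    print(hd,'min j4',out[:,3].min().round(2),'max step',np.abs(np.diff(out,axis=0)).max(0).round(2),np.round(q2,2),round(e2,4), 'heights', [round((interp(Tl,T1,t)@np.linalg.inv(M))[2,3],3) for t in(0,.25,.5,.75,1)])
E
python3 p3.py
```

```text
-86 min j4 -1.13 max step [0.12 0.1  0.06 0.19 0.12 0.22] [ 0.25  0.93  1.45 -1.14  1.37  0.82] 0.0 heights [np.float64(0.148), np.float64(0.158), np.float64(0.152), np.float64(0.132), np.float64(0.1)]
-95 min j4 -1.04 max step [0.12 0.1  0.06 0.18 0.11 0.21] [ 0.23  0.97  1.33 -1.04  1.5   0.79] 0.0 heights [np.float64(0.148), np.float64(0.159), np.float64(0.154), np.float64(0.133), np.float64(0.1)]
-105 min j4 -0.95 max step [0.11 0.1  0.07 0.16 0.12 0.21] [ 0.21  1.01  1.2  -0.95  1.65  0.77] 0.0 heights [np.float64(0.148), np.float64(0.16), np.float64(0.155), np.float64(0.134), np.float64(0.1)]
-120 min j4 -0.85 max step [0.11 0.11 0.1  0.15 0.13 0.21] [ 0.15  1.08  1.   -0.83  1.87  0.78] 0.0 heights [np.float64(0.148), np.float64(0.162), np.float64(0.157), np.float64(0.135), np.float64(0.1)]
-135 min j4 -0.75 max step [0.11 0.12 0.13 0.14 0.15 0.22] [ 0.09  1.14  0.81 -0.73  2.08  0.83] 0.0 heights [np.float64(0.148), np.float64(0.163), np.float64(0.159), np.float64(0.136), np.float64(0.1)]
```

```bash
python3 - <<'E'
from p3 import *
C=cur(); Tl=C.copy(); Tl[2,3]+=.12
print(row(C,Tl,10)); print(row(Tl,onpan(-95,.095),30))
E
```

```text
([0.0, 0.0, -0.0, 0.0127, -0.0, -0.0272], [0.0, 12.0])
([0.0005, -0.0166, 0.0017, 0.0175, 0.006, -0.0075], [3.01, 7.96])
```

Call:
apply_moves(
  targets=[
    [[0, 0, 0, 0.005, 0, -0.01, 1], [0, 0, 0, 0.01, 0, -0.02, 1], [0, 0, 0, 0.0127, 0, -0.0272, 1], [0, 0, 0, 0.0127, 0, -0.0272, 1], [0, 0, 0, 0.0165, 0, -0.036, 1], [0, 0, 0, 0.0165, 0, -0.036, 1], [0, 0, 0, 0.0165, 0, -0.036, 1], [0, 0, 0, 0.0165, 0, -0.036, 1], [0, 0, 0, 0.0127, 0, -0.0272, 1], [0, 0, 0, 0.0077, 0, -0.016, 1]],
  ],
)

```text
clock: 5.12
ee_pos: [0.5681, -0.2728, 0.1459]
ee_rot: [0.669, 0.711, 0.148, -0.157]
contact_force: [0.9, -0.2, -2.7]
gripper_width: 0.0553
gripper_force: 71.0
```

Call:
apply_moves(
  targets=[
    [[0.0005, -0.0166, 0.0017, 0.0175, 0.006, -0.0075, 1], [0.0005, -0.0166, 0.0017, 0.0175, 0.006, -0.0075, 1], [0.0005, -0.0166, 0.0017, 0.0175, 0.006, -0.0075, 1], [0.0005, -0.0166, 0.0017, 0.0175, 0.006, -0.0075, 1], [0.0005, -0.0166, 0.0017, 0.0175, 0.006, -0.0075, 1], [0.0005, -0.0166, 0.0017, 0.0175, 0.006, -0.0075, 1], [0.0005, -0.0166, 0.0017, 0.0175, 0.006, -0.0075, 1], [0.0005, -0.0166, 0.0017, 0.0175, 0.006, -0.0075, 1], [0.0005, -0.0166, 0.0017, 0.0175, 0.006, -0.0075, 1], [0.0005, -0.0166, 0.0017, 0.0175, 0.006, -0.0075, 1]],
  ],
)

```text
clock: 5.95
ee_pos: [0.5897, -0.2093, 0.1867]
ee_rot: [0.702, 0.711, -0.04, 0.022]
contact_force: [-0.2, -0.4, -2.8]
gripper_width: 0.0551
gripper_force: 70.9
```

Call:
apply_moves(
  targets=[
    [[0.0005, -0.0166, 0.0017, 0.0175, 0.006, -0.0075, 1], [0.0005, -0.0166, 0.0017, 0.0175, 0.006, -0.0075, 1], [0.0005, -0.0166, 0.0017, 0.0175, 0.006, -0.0075, 1], [0.0005, -0.0166, 0.0017, 0.0175, 0.006, -0.0075, 1], [0.0005, -0.0166, 0.0017, 0.0175, 0.006, -0.0075, 1], [0.0005, -0.0166, 0.0017, 0.0175, 0.006, -0.0075, 1], [0.0005, -0.0166, 0.0017, 0.0175, 0.006, -0.0075, 1], [0.0005, -0.0166, 0.0017, 0.0175, 0.006, -0.0075, 1], [0.0005, -0.0166, 0.0017, 0.0175, 0.006, -0.0075, 1], [0.0005, -0.0166, 0.0017, 0.0175, 0.006, -0.0075, 1]],
  ],
)

```text
clock: 6.78
ee_pos: [0.615, -0.1344, 0.1921]
ee_rot: [0.687, 0.662, -0.225, 0.2]
contact_force: [0.2, -0.5, -2.4]
gripper_width: 0.0554
gripper_force: 70.9
```

```bash
python3 - <<'E'
from p3 import *
s=log(); print(s["clock"],np.round(s["qpos"],2),s["gripper_width"],s["gripper_force"],err(onpan(-95,.095))); print(row(cur(),onpan(-95,.095),10))
E
```

```text
6.7833 [-0.02  0.62  1.45 -0.66  1.2   0.31] 0.05535422919675739 70.91116905212402 ([27.4, 64.7, -32.5], [0.95, -30.01, 2.77])
([0.0005, -0.0167, 0.0015, 0.0172, 0.0059, -0.0072], [3.01, 7.83])
```

Call:
apply_moves(
  targets=[
    [[0.0005, -0.0167, 0.0015, 0.0172, 0.0059, -0.0072, 1], [0.0005, -0.0167, 0.0015, 0.0172, 0.0059, -0.0072, 1], [0.0005, -0.0167, 0.0015, 0.0172, 0.0059, -0.0072, 1], [0.0005, -0.0167, 0.0015, 0.0172, 0.0059, -0.0072, 1], [0.0005, -0.0167, 0.0015, 0.0172, 0.0059, -0.0072, 1], [0.0005, -0.0167, 0.0015, 0.0172, 0.0059, -0.0072, 1], [0.0005, -0.0167, 0.0015, 0.0172, 0.0059, -0.0072, 1], [0.0005, -0.0167, 0.0015, 0.0172, 0.0059, -0.0072, 1], [0.0005, -0.0167, 0.0015, 0.0172, 0.0059, -0.0072, 1], [0.0005, -0.0167, 0.0015, 0.0172, 0.0059, -0.0072, 1]],
  ],
)

```text
clock: 7.62
ee_pos: [0.6424, -0.0695, 0.1594]
ee_rot: [0.622, 0.569, -0.395, 0.365]
contact_force: [-0.9, 0.3, -3.1]
gripper_width: 0.055
gripper_force: 71.0
```

```bash
python3 - <<'E'
from p3 import *
from fit import *
s=log(); T=onpan(-95,.095); print(s["clock"],np.round(s["qpos"],2),err(T)); print(row(cur(),onpan(-95,.056),10))
Bp=cur()@np.linalg.inv(M); print('bottle',np.round(Bp,3).tolist())
f=grab_frame("scene"); im=f["frame"][:,:,::-1].copy(); l,t,w,h=200,150,200,150; k=3
im=cv2.resize(im[t:t+h,l:l+w],None,fx=k,fy=k,interpolation=cv2.INTER_CUBIC)
for P in(BODY,CAP):
    Q=P@Bp[:3,:3].T+Bp[:3,3]; c=cv2.convexHull(((proj(f,Q)-[l,t]+.5)*k).astype(np.float32)).astype(np.int32); cv2.polylines(im,[c],True,(0,255,0),1)
cv2.imwrite("pics/p1.png",im)
E
```

```text
7.6167 [ 0.23  0.91  1.33 -1.04  1.54  0.73] ([-0.0, -0.2, 0.2], [0.08, 0.04, 0.06])
([0.0, 0.0, 0.0, 0.0088, -0.0, 0.0041], [0.01, 3.88])
bottle [[-0.085, 0.996, 0.0, 0.643], [-0.996, -0.085, 0.001, -0.066], [0.001, -0.0, 1.0, 0.095], [0.0, 0.0, 0.0, 1.0]]
```

View pics/p1.png

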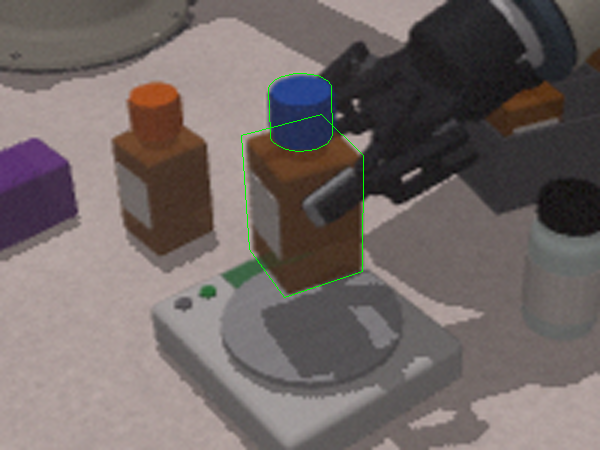

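The bottle hangs upright over the pan, and the predicted outline matches at (300,180). I'll lower it.

Call:
apply_moves(
  targets=[
    [[0, 0, 0, 0.012, 0, 0.0056, 1], [0, 0, 0, 0.012, 0, 0.0056, 1], [0, 0, 0, 0.012, 0, 0.0056, 1], [0, 0, 0, 0.012, 0, 0.0056, 1], [0, 0, 0, 0.012, 0, 0.0056, 1], [0, 0, 0, 0.01, 0, 0.0047, 1], [0, 0, 0, 0.01, 0, 0.0047, 1], [0, 0, 0, 0.007, 0, 0.0033, 1], [0, 0, 0, 0.005, 0, 0.0023, 1], [0, 0, 0, 0.003, 0, 0.0014, 1]],
  ],
)

```text
clock: 8.5
ee_pos: [0.6424, -0.0702, 0.1172]
ee_rot: [0.622, 0.57, -0.395, 0.364]
contact_force: [0.4, -0.4, -2.4]
gripper_width: 0.055
gripper_force: 71.1
```

Call:
apply_moves(
  targets=[
    [[0, 0, 0, 0, 0, 0, 1], [0, 0, 0, 0.001, 0, 0.0005, 1], [0, 0, 0, 0.001, 0, 0.0005, 1], [0, 0, 0, 0.0005, 0, 0.0002, 1], [0, 0, 0, 0.0005, 0, 0.0002, 1], [0, 0, 0, 0, 0, 0, 1], [0, 0, 0, 0, 0, 0, 1], [0, 0, 0, 0, 0, 0, 1], [0, 0, 0, 0, 0, 0, 1], [0, 0, 0, 0, 0, 0, 1]],
  ],
)

```text
clock: 9.33
ee_pos: [0.6425, -0.0702, 0.1162]
ee_rot: [0.622, 0.57, -0.395, 0.364]
contact_force: [-0.2, 0.6, -3.2]
gripper_width: 0.0549
gripper_force: 71.1
```

```bash
python3 - <<'E'
from p3 import *
s=log(); print(s["clock"],s["contact_force"],s["wrist_torque"],err(onpan(-95,.050)))
Bp=cur()@np.linalg.inv(M); print('bottle',np.round(Bp[:3,3],4))
E
```

```text
9.3333 [-0.24602042  0.63848317 -3.19222731] [ 0.83062598  0.00411553 -0.01123204] ([-0.1, 0.5, -1.6], [0.07, -0.08, 0.11])
bottle [ 0.6426 -0.0665  0.0516]
```

Call:
apply_moves(
  targets=[
    [[0, 0, 0, 0.0006, 0, 0.0003, 1], [0, 0, 0, 0.0006, 0, 0.0003, 1], [0, 0, 0, 0.0006, 0, 0.0003, 1], [0, 0, 0, 0.0006, 0, 0.0003, 1], [0, 0, 0, 0.0006, 0, 0.0003, 1], [0, 0, 0, 0.0006, 0, 0.0003, 1], [0, 0, 0, 0, 0, 0, 1], [0, 0, 0, 0, 0, 0, 1], [0, 0, 0, 0, 0, 0, 1], [0, 0, 0, 0, 0, 0, 1]],
  ],
)

```text
clock: 10.17
ee_pos: [0.6425, -0.0702, 0.1153]
ee_rot: [0.622, 0.57, -0.395, 0.365]
contact_force: [-0.4, 3.8, 5.9]
gripper_width: 0.0551
gripper_force: 71.9
```

Call:
apply_moves(
  targets=[
    [[0, 0, 0, 0, 0, 0, 0.3], [0, 0, 0, 0, 0, 0, 0.25], [0, 0, 0, 0, 0, 0, 0.2], [0, 0, 0, 0, 0, 0, 0.1], [0, 0, 0, 0, 0, 0, 0], [0, 0, 0, 0, 0, 0, 0], [0, 0, 0, 0, 0, 0, 0], [0, 0, 0, 0, 0, -0.005, 0], [0, 0, 0, 0, 0, -0.01, 0], [0, 0, 0, 0, 0, -0.02, 0]],
  ],
)

```text
clock: 11.0
ee_pos: [0.6433, -0.0577, 0.1205]
ee_rot: [0.622, 0.57, -0.395, 0.364]
contact_force: [-0.4, 0.3, 0.1]
gripper_width: 0.0855
gripper_force: 0.0
```

Call:
apply_moves(
  targets=[
    [[0, 0, 0, 0, 0, -0.02, 0], [0, 0, 0, 0, 0, -0.03, 0], [0, 0, 0, 0, 0, -0.04, 0], [0, 0, 0, 0, 0, -0.04, 0], [0, 0, 0, 0, 0, -0.04, 0], [0, 0, 0, 0, 0, -0.04, 0], [0, 0, 0, 0, 0, -0.04, 0], [0, 0, 0, 0, 0, -0.03, 0], [0, 0, 0, 0, 0, -0.03, 0], [0, 0, 0, 0, 0, -0.02, 0]],
  ],
)

```text
clock: 11.83
ee_pos: [0.6538, 0.0634, 0.1771]
ee_rot: [0.622, 0.57, -0.394, 0.364]
contact_force: [0.3, -0.1, -0.1]
gripper_width: 0.0852
gripper_force: 0.0
```

```bash
cat > loc.py <<'E'
from fit import *
def iou(a,b): return np.minimum(a,b).sum()/np.maximum(a,b).sum()
def caploc(guess,z,kind,cams=("top","scene"),save_=None):
    """x,y of the cap of a bottle standing with its base at z"""
    fs=[grab_frame(c) for c in cams]; ms=[]
    for f in fs:
        c=proj(f,[*guess,z+.114])[0].astype(int); ms.append(mask(f,kind,(max(c[0]-28,0),max(c[1]-28,0),56,56)))
    out=[]
    for sel in [[i] for i in range(len(fs))]+[list(range(len(fs)))]:
        if min(ms[i].sum() for i in sel)<20: out.append(None); continue
        cost=lambda p:-sum(iou(hullmask(fs[i],CAP+[p[0],p[1],z]),ms[i]) for i in sel)
        g=np.array(guess); r=minimize(cost,g,method='Nelder-Mead',options=dict(initial_simplex=[g,g+[.012,0],g+[0,.012]],xatol=1e-4)); out.append((np.round(r.x,4).tolist(),round(r.fun/len(sel),3)))
    return out,fs
E
python3 - <<'E'
from p3 import *
from loc import *
s=log(); print(s["clock"],s["contact_force"],s["gripper_width"],np.round(s["qpos"],2))
o,fs=caploc((px,py),.05,'blue'); print(o); save(fs[1],"w1.png",(200,150,200,150),3)
E
```

```text
11.8333 [ 0.29249648 -0.08475797 -0.06870801] 0.0851646586948885 [ 0.4   0.95  1.13 -0.95  1.73  0.68]
[([0.6418, -0.0661], np.float64(-0.878)), ([0.6424, -0.0639], np.float64(-0.367)), ([0.6419, -0.0658], np.float64(-0.62))]
```

View pics/w1.png

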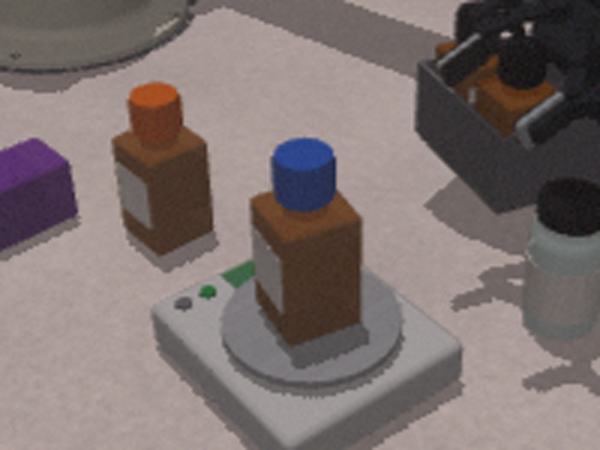

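The blue bottle stands on the pan upright, released, centred at (303,290) in the crop. Next I refine the crate pose from edges in the first pictures and plan the top-down regrasp of the cap.

```bash
cat > crate.py <<'E'
from fit import *; import pickle
F=pickle.load(open("F0.pkl","rb")); est=np.load('est.npy')
G={}
for n,f in F.items():
    g=cv2.GaussianBlur(f["frame"],(0,0),.8).astype(np.float32)
    G[n]=np.sqrt((cv2.Sobel(g,-1,1,0)**2+cv2.Sobel(g,-1,0,1)**2).sum(2))
def seg(a,b,n=60): return np.array(a)+(np.array(b)-np.array(a))*np.linspace(.03,.97,n)[:,None]
def rect(hx,hy,z,x0=0,y0=0):
    c=[[x0-hx,y0-hy,z],[x0+hx,y0-hy,z],[x0+hx,y0+hy,z],[x0-hx,y0+hy,z]]; return [seg(c[i],c[(i+1)%4]) for i in range(4)]
E1=rect(.0755,.112,.075)
for i in(-1,1): E1+=rect(.034,.034,.075,i*.0365,0)
E1=np.vstack(E1)
def cost(p,cams=("top",)):
    P=Tm(p[0],p[1],0,p[2])(E1); s=0
    for n in cams:
        uv=proj(F[n],P).astype(np.float32); s-=cv2.remap(G[n],uv[:,0][None],uv[:,1][None],cv2.INTER_LINEAR).mean()
    return s
p0=est[6:9]; print(cost(p0))
for cams in(("top",),("top","scene")):
    r=differential_evolution(cost,[(p0[0]-.008,p0[0]+.008),(p0[1]-.008,p0[1]+.008),(p0[2]-.05,p0[2]+.05)],args=(cams,),seed=1,tol=1e-6)
    print(r.x,np.degrees(r.x[2]),r.fun)
    if len(cams)==1: np.save('crate.npy',r.x)
c=np.load('crate.npy'); T=Tm(c[0],c[1],0,c[2]); print('cells',T(np.array([[.0365,0,0],[-.0365,0,0]])))
for nm,lo,hi,x in(('blue',100,126,.0365),('orange',5,18,-.0365)):   # pad check
    f=F['top']; hsv=cv2.cvtColor(f["frame"],cv2.COLOR_RGB2HSV); c0=proj(f,T(np.array([[x,0,.008]])))[0]; m=(hsv[...,0]>=lo)&(hsv[...,0]<=hi)&(hsv[...,1]>150)&(hsv[...,2]>110)
    y,xx=np.nonzero(m); k=(abs(xx-c0[0])<24)&(abs(y-c0[1])<24); print(nm,'model px',c0,'seen',xx[k].mean(),y[k].mean())
E
python3 crate.py; python3 - <<'E'
from fk import *
C=cur(); ya=np.radians(-5); D=tool([0,0,-1],[np.cos(ya),np.sin(ya),0])
T1=pose([.650,.055,.28],D); T2=pose([.6423,-.0662,.24],D); T3=pose([.6423,-.0662,.161],D)
print(row(C,T1,10),row(T1,T2,10),row(T2,T3,10)); q=get_state()["qpos"]
for T in(T1,T2,T3): q,e=ik(T,q); print(np.round(q,2),round(e,4))
E
```

```text
-237.80252
[ 0.51325083  0.28067081 -0.14701905] -8.42357103476186 -259.6119384765625
[ 0.51312995  0.28065945 -0.14618759] -8.375931819835532 -387.3161315917969
cells [[0.54935708 0.27532392 0.        ]
 [0.47714459 0.28601769 0.        ]]
blue model px [214.6441782  185.09554818] seen 211.43314763231197 183.8523676880223
orange model px [209.32835866 218.0268003 ] seen 208.39588100686498 217.54462242562929
([0.0002, 0.0361, 0.0, -0.0177, -0.0007, -0.0208], [6.49, 10.92]) ([0.0, 0.0, 0.0, -0.0304, 0.0007, 0.01], [0.0, 12.79]) ([0.0, 0.0, 0.0, -0.0, -0.0, 0.0197], [0.0, 7.9])
[-0.01  0.51  1.23 -0.    1.41  0.08] 0.0
[-0.2   0.53  1.3  -0.    1.32 -0.11] 0.0
[-0.2   0.61  1.38 -0.    1.15 -0.11] 0.0
```

Call:
apply_moves(
  targets=[
    [[0.0002, 0.0361, 0, -0.0177, -0.0007, -0.0208, 0], [0.0002, 0.0361, 0, -0.0177, -0.0007, -0.0208, 0], [0.0002, 0.0361, 0, -0.0177, -0.0007, -0.0208, 0], [0.0002, 0.0361, 0, -0.0177, -0.0007, -0.0208, 0], [0.0002, 0.0361, 0, -0.0177, -0.0007, -0.0208, 0], [0.0002, 0.0361, 0, -0.0177, -0.0007, -0.0208, 0], [0.0002, 0.0361, 0, -0.0177, -0.0007, -0.0208, 0], [0.0002, 0.0361, 0, -0.0177, -0.0007, -0.0208, 0], [0.0002, 0.0361, 0, -0.0177, -0.0007, -0.0208, 0], [0.0002, 0.0361, 0, -0.0177, -0.0007, -0.0208, 0]],
  ],
)

```text
clock: 12.77
ee_pos: [0.65, 0.053, 0.281]
ee_rot: [0.738, 0.675, 0.002, -0.002]
contact_force: [-0.4, -1.0, -1.3]
gripper_width: 0.0856
gripper_force: 0.0
```

Call:
apply_moves(
  targets=[
    [[0, 0, 0, -0.03, 0.0007, 0.01, 0.3], [0, 0, 0, -0.03, 0.0007, 0.01, 0.3], [0, 0, 0, -0.03, 0.0007, 0.01, 0.3], [0, 0, 0, -0.03, 0.0007, 0.01, 0.3], [0, 0, 0, -0.03, 0.0007, 0.01, 0.3], [0, 0, 0, -0.03, 0.0007, 0.01, 0.3], [0, 0, 0, -0.03, 0.0007, 0.01, 0.3], [0, 0, 0, -0.03, 0.0007, 0.01, 0.3], [0, 0, 0, -0.03, 0.0007, 0.01, 0.3], [0, 0, 0, -0.03, 0.0007, 0.01, 0.3]],
  ],
)

```text
clock: 13.6
ee_pos: [0.6419, -0.0675, 0.2391]
ee_rot: [0.738, 0.675, -0.001, -0.001]
contact_force: [-0.9, -0.1, 0.0]
gripper_width: 0.0598
gripper_force: 0.0
```

```bash
python3 - <<'E'
from fk import *
s=log(); ya=np.radians(-5); D=tool([0,0,-1],[np.cos(ya),np.sin(ya),0])
T2=pose([.6423,-.0662,.24],D); T3=pose([.6423,-.0662,.161],D)
print(s["clock"],s["gripper_width"],np.round(s["qpos"],2),err(T2),row(cur(),T3,10))
E
```

```text
13.6 0.05983713025231278 [-0.2   0.53  1.3  -0.    1.32 -0.11] ([0.4, 1.3, 0.9], [-0.12, -0.0, -0.07]) ([-0.0001, -0.0, -0.0, 0.0003, 0.0001, 0.0195], [0.01, 7.81])
```

Call:
apply_moves(
  targets=[
    [[-0.0001, 0, 0, 0.0004, 0.0001, 0.026, 0.3], [-0.0001, 0, 0, 0.0004, 0.0001, 0.026, 0.3], [-0.0001, 0, 0, 0.0004, 0.0001, 0.026, 0.3], [-0.0001, 0, 0, 0.0004, 0.0001, 0.026, 0.3], [-0.0001, 0, 0, 0.0004, 0.0001, 0.026, 0.3], [-0.0001, 0, 0, 0.0003, 0.0001, 0.02, 0.3], [-0.0001, 0, 0, 0.0003, 0.0001, 0.02, 0.3], [-0.0001, 0, 0, 0.0003, 0.0001, 0.012, 0.3], [-0.0001, 0, 0, 0.0003, 0.0001, 0.008, 0.3], [0, 0, 0, 0, 0, 0.005, 0.3]],
  ],
)

```text
clock: 14.43
ee_pos: [0.6424, -0.065, 0.1612]
ee_rot: [0.738, 0.675, 0.0, 0.0]
contact_force: [-0.1, 0.5, -0.4]
gripper_width: 0.0599
gripper_force: 0.0
```

Call:
apply_moves(
  targets=[
    [[0, 0, 0, 0, 0, 0, 0.4], [0, 0, 0, 0, 0, 0, 0.45], [0, 0, 0, 0, 0, 0, 0.5], [0, 0, 0, 0, 0, 0, 0.55], [0, 0, 0, 0, 0, 0, 0.6], [0, 0, 0, 0, 0, 0, 0.7], [0, 0, 0, 0, 0, 0, 0.8], [0, 0, 0, 0, 0, 0, 1], [0, 0, 0, 0, 0, 0, 1], [0, 0, 0, 0, 0, 0, 1]],
  ],
)

```text
clock: 15.27
ee_pos: [0.6429, -0.0651, 0.1622]
ee_rot: [0.738, 0.675, 0.001, 0.001]
contact_force: [1.2, -0.0, 6.0]
gripper_width: 0.0364
gripper_force: 69.6
```

```bash
cat > p4.py <<'E'
from fk import *
c=np.load('crate.npy'); cc=lambda x:np.array([c[0]+x*np.cos(c[2]),c[1]+x*np.sin(c[2])])
cb,co=cc(.0365),cc(-.0365)
def down(yaw): return tool([0,0,-1],[np.cos(yaw),np.sin(yaw),0])
E
python3 - <<'E'
from p4 import *
s=log(); C=cur(); print(s["clock"],s["gripper_width"],s["gripper_force"],C[:3,3],cb,co)
yt=np.arctan2(C[1,1],C[0,1]); print('tool yaw',np.degrees(yt))
off=R.from_euler('z',c[2]-np.radians(-5)).as_matrix()@(np.array([.6423,-.0662,0])-C[:3,3]*[1,1,0]) # bottle centre rel TCP
np.save('hb.npy',[*off[:2],yt+c[2]-np.radians(-5),C[2,3]-.05]); print('off',off*1e3)
hz=C[2,3]-.05
T1=C.copy(); T1[2,3]+=.11; D=down(yt+c[2]-np.radians(-5))
T2=pose([*(cb-off[:2]),.05+.11+hz],D); T3=T2.copy(); T3[2,3]=.105+hz
print(row(C,T1,10)); print(row(T1,T2,20)); print(row(T2,T3,10)); q=s["qpos"]
for T in(T1,T2,T3): q,e=ik(T,q); print(np.round(q,2),round(e,4))
E
```

```text
15.2667 0.03636498907618327 69.64823842048645 [ 0.64290297 -0.06513722  0.16220696] [0.54935708 0.27532392] [0.47714459 0.28601769]
tool yaw -5.076729018771825
off [-0.66536327 -1.02487476  0.        ]
([-0.0, 0.0, 0.0, 0.0, 0.0001, -0.0275], [0.0, 11.0])
([0.0, -0.0, 0.001, 0.041, -0.0165, -0.0], [0.17, 17.7])
([0.0, 0.0, 0.0, 0.0, 0.0, 0.0138], [0.0, 5.5])
[-0.19  0.5   1.25  0.    1.38 -0.1 ] 0.0
[0.37 0.46 1.33 0.   1.35 0.52] 0.0
[ 0.37  0.51  1.4  -0.    1.23  0.52] 0.0
```

Call:
apply_moves(
  targets=[
    [[0, 0, 0, 0, 0.0001, -0.008, 1], [0, 0, 0, 0, 0.0001, -0.016, 1], [0, 0, 0, 0, 0.0001, -0.026, 1], [0, 0, 0, 0, 0.0001, -0.036, 1], [0, 0, 0, 0, 0.0001, -0.036, 1], [0, 0, 0, 0, 0.0001, -0.036, 1], [0, 0, 0, 0, 0.0001, -0.036, 1], [0, 0, 0, 0, 0.0001, -0.036, 1], [0, 0, 0, 0, 0.0001, -0.028, 1], [0, 0, 0, 0, 0.0001, -0.017, 1]],
  ],
)

```text
clock: 16.1
ee_pos: [0.6431, -0.0652, 0.2736]
ee_rot: [0.738, 0.675, 0.001, 0.001]
contact_force: [-0.4, 0.5, -2.7]
gripper_width: 0.0366
gripper_force: 70.3
```

Call:
apply_moves(
  targets=[
    [[0, 0, 0.001, 0.015, -0.006, 0, 1], [0, 0, 0.001, 0.03, -0.012, 0, 1], [0, 0, 0.001, 0.045, -0.018, 0, 1], [0, 0, 0.001, 0.05, -0.02, 0, 1], [0, 0, 0.001, 0.05, -0.02, 0, 1], [0, 0, 0.001, 0.05, -0.02, 0, 1], [0, 0, 0.001, 0.05, -0.02, 0, 1], [0, 0, 0.001, 0.05, -0.02, 0, 1], [0, 0, 0.001, 0.05, -0.02, 0, 1], [0, 0, 0.001, 0.05, -0.02, 0, 1]],
  ],
)

```text
clock: 16.93
ee_pos: [0.5894, 0.1192, 0.2704]
ee_rot: [0.748, 0.663, -0.0, -0.0]
contact_force: [1.4, -1.2, -3.5]
gripper_width: 0.0361
gripper_force: 70.4
```

Call:
apply_moves(
  targets=[
    [[0, 0, 0.001, 0.05, -0.02, 0, 1], [0, 0, 0.001, 0.05, -0.02, 0, 1], [0, 0, 0.001, 0.05, -0.02, 0, 1], [0, 0, 0.001, 0.05, -0.02, 0, 1], [0, 0, 0.001, 0.045, -0.018, 0, 1], [0, 0, 0.001, 0.04, -0.016, 0, 1], [0, 0, 0.001, 0.03, -0.012, 0, 1], [0, 0, 0.001, 0.03, -0.012, 0, 1], [0, 0, 0.001, 0.02, -0.008, 0, 1], [0, 0, 0.001, 0.015, -0.006, 0, 1]],
  ],
)

```text
clock: 17.77
ee_pos: [0.5502, 0.2768, 0.2711]
ee_rot: [0.759, 0.652, 0.0, 0.0]
contact_force: [-0.4, 0.1, -3.0]
gripper_width: 0.0366
gripper_force: 70.4
```

```bash
cat > ins.py <<'E'
from p4 import *
from fit import *
import sys
def target(cell,hf,base):
    ox_,oy_,yt,hz=np.load(hf); return pose([*(cell-[ox_,oy_]),base+hz],down(yt))
def bottle(hf,byaw):
    ox_,oy_,yt,hz=np.load(hf); C=cur(); ya=np.arctan2(C[1,1],C[0,1]); o=R.from_euler('z',ya-yt).apply([ox_,oy_,0])
    return pose(C[:3,3]+o-[0,0,hz],R.from_euler('z',c[2]+ya-yt).as_matrix())
def over(f,hf,nm,roi,k=3):
    l,t,w,h=roi; im=cv2.resize(f["frame"][t:t+h,l:l+w,::-1],None,fx=k,fy=k,interpolation=cv2.INTER_CUBIC); B=bottle(hf,0)
    for P in(BODY,CAP):
        hh=cv2.convexHull(((proj(f,P@B[:3,:3].T+B[:3,3])-[l,t]+.5)*k).astype(np.float32)).astype(np.int32); cv2.polylines(im,[hh],True,(0,255,0),1)
    r=R.from_euler('z',c[2])
    for x in(-.0365,.0365):
        Q=r.apply(np.array([[x+a*.034,b*.034,.075] for a,b in((-1,-1),(1,-1),(1,1),(-1,1))]))+[c[0],c[1],0]
        cv2.polylines(im,[((proj(f,Q)-[l,t]+.5)*k).astype(np.int32)],True,(0,255,255),1)
    cv2.imwrite("pics/"+nm,im)
E
python3 - <<'E'
from ins import *
s=log(); T=target(cb,'hb.npy',.105); print(s["clock"],s["contact_force"],s["gripper_width"],err(T),row(cur(),T,10))
f=grab_frame("scene"); over(f,'hb.npy','i1.png',(300,90,180,150))
E
```

```text
17.7667 [-0.44571283  0.06926863 -3.00486932] 0.0366455907271289 ([-0.2, -0.5, -53.9], [0.02, 0.0, -0.17]) ([0.0, 0.0, -0.0001, -0.0001, -0.0, 0.0135], [0.02, 5.39])
```

View pics/i1.png

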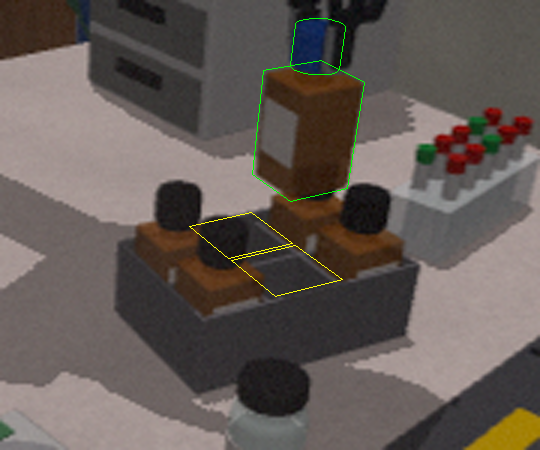

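The outline matches the held bottle at (312,130), upright and unslipped, and the cell outlines sit right on the rim. I'll lower it in stages.

Call:
apply_moves(
  targets=[
    [[0, 0, -0.0001, -0.0001, 0, 0.01, 1], [0, 0, -0.0001, -0.0001, 0, 0.02, 1], [0, 0, -0.0001, -0.0001, 0, 0.03, 1], [0, 0, -0.0001, -0.0001, 0, 0.03, 1], [0, 0, -0.0001, -0.0001, 0, 0.03, 1], [0, 0, -0.0001, -0.0001, 0, 0.03, 1], [0, 0, -0.0001, -0.0001, 0, 0.02, 1], [0, 0, -0.0001, -0.0001, 0, 0.02, 1], [0, 0, -0.0001, -0.0001, 0, 0.01, 1], [0, 0, 0, 0, 0, 0.01, 1]],
  ],
)

```text
clock: 18.65
ee_pos: [0.5508, 0.2753, 0.1871]
ee_rot: [0.758, 0.653, 0.0, 0.0]
contact_force: [-0.6, -0.1, -2.8]
gripper_width: 0.0367
gripper_force: 70.3
```

Call:
apply_moves(
  targets=[
    [[0, 0, 0, 0, 0, 0.006, 1], [0, 0, 0, 0, 0, 0.006, 1], [0, 0, 0, 0, 0, 0.006, 1], [0, 0, 0, 0, 0, 0.006, 1], [0, 0, 0, 0, 0, 0.006, 1], [0, 0, 0, 0, 0, 0.006, 1], [0, 0, 0, 0, 0, 0.006, 1], [0, 0, 0, 0, 0, 0.006, 1], [0, 0, 0, 0, 0, 0.006, 1], [0, 0, 0, 0, 0, 0.006, 1]],
  ],
)

```text
clock: 19.48
ee_pos: [0.5507, 0.2756, 0.1632]
ee_rot: [0.758, 0.653, 0.0, 0.0]
contact_force: [0.3, 0.1, -2.5]
gripper_width: 0.0363
gripper_force: 70.3
```

```bash
python3 - <<'E'
from ins import *
s=log(); T=target(cb,'hb.npy',.011); print(s["clock"],s["contact_force"],s["wrist_torque"],bottle('hb.npy',0)[:3,3],err(T),row(cur(),T,10))
E
```

```text
19.4833 [ 0.27388916  0.07639924 -2.52373095] [ 0.0835814  -0.04321622 -0.01093421] [0.5500378  0.27455995 0.051026  ] ([-0.7, 0.8, -40.0], [0.05, -0.02, -0.02]) ([0.0, -0.0, -0.0, 0.0002, -0.0002, 0.01], [0.01, 4.0])
```

Call:
apply_moves(
  targets=[
    [[0, 0, 0, 0.0002, -0.0002, 0.012, 1], [0, 0, 0, 0.0002, -0.0002, 0.012, 1], [0, 0, 0, 0.0002, -0.0002, 0.012, 1], [0, 0, 0, 0.0002, -0.0002, 0.012, 1], [0, 0, 0, 0.0002, -0.0002, 0.012, 1], [0, 0, 0, 0.0002, -0.0002, 0.01, 1], [0, 0, 0, 0.0002, -0.0002, 0.01, 1], [0, 0, 0, 0.0002, -0.0002, 0.01, 1], [0, 0, 0, 0.0002, -0.0002, 0.006, 1], [0, 0, 0, 0.0002, -0.0002, 0.003, 1]],
  ],
)

```text
clock: 20.32
ee_pos: [0.5499, 0.2765, 0.1234]
ee_rot: [0.758, 0.653, 0.0, 0.0]
contact_force: [0.7, -0.8, -3.1]
gripper_width: 0.0363
gripper_force: 70.3
```

Call:
apply_moves(
  targets=[
    [[0, 0, 0, 0, 0, 0.001, 1], [0, 0, 0, 0, 0, 0.001, 1], [0, 0, 0, 0, 0, 0.001, 1], [0, 0, 0, 0, 0, 0.001, 1], [0, 0, 0, 0, 0, 0.001, 1], [0, 0, 0, 0, 0, 0.001, 1], [0, 0, 0, 0, 0, 0, 1], [0, 0, 0, 0, 0, 0, 1], [0, 0, 0, 0, 0, 0, 1], [0, 0, 0, 0, 0, 0, 1]],
  ],
)

```text
clock: 21.15
ee_pos: [0.5501, 0.2765, 0.1215]
ee_rot: [0.758, 0.653, 0.0, 0.0]
contact_force: [0.3, 0.2, -3.8]
gripper_width: 0.0362
gripper_force: 70.3
```

```bash
python3 - <<'E'
from ins import *
s=log(); print(s["clock"],s["contact_force"],s["wrist_torque"],bottle('hb.npy',0)[:3,3])
E
```

```text
21.15 [ 0.3027219   0.19405334 -3.78059809] [ 0.02051415 -0.06344886  0.0161005 ] [0.54942132 0.27546001 0.00927415]
```

Call:
apply_moves(
  targets=[
    [[0, 0, 0, 0, 0, 0.001, 1], [0, 0, 0, 0, 0, 0.001, 1], [0, 0, 0, 0, 0, 0.001, 1], [0, 0, 0, 0, 0, 0.0005, 1], [0, 0, 0, 0, 0, 0.0005, 1], [0, 0, 0, 0, 0, 0, 1], [0, 0, 0, 0, 0, 0, 1], [0, 0, 0, 0, 0, 0, 1], [0, 0, 0, 0, 0, 0, 1], [0, 0, 0, 0, 0, 0, 1]],
  ],
)

```text
clock: 21.98
ee_pos: [0.5502, 0.2765, 0.1202]
ee_rot: [0.758, 0.653, 0.001, 0.0]
contact_force: [-1.2, -1.1, 4.5]
gripper_width: 0.0365
gripper_force: 71.3
```

Call:
apply_moves(
  targets=[
    [[0, 0, 0, 0, 0, 0, 0.55], [0, 0, 0, 0, 0, 0, 0.5], [0, 0, 0, 0, 0, 0, 0.45], [0, 0, 0, 0, 0, 0, 0.4], [0, 0, 0, 0, 0, 0, 0.4], [0, 0, 0, 0, 0, 0, 0.4], [0, 0, 0, 0, 0, 0, 0.4], [0, 0, 0, 0, 0, -0.01, 0.4], [0, 0, 0, 0, 0, -0.02, 0.4], [0, 0, 0, 0, 0, -0.03, 0.4]],
  ],
)

```text
clock: 22.82
ee_pos: [0.5497, 0.2763, 0.1439]
ee_rot: [0.758, 0.653, -0.0, 0.0]
contact_force: [0.0, -0.6, -0.2]
gripper_width: 0.0515
gripper_force: 0.0
```

Call:
apply_moves(
  targets=[
    [[0, 0, 0, 0, 0, -0.04, 0.4], [0, 0, 0, 0, 0, -0.04, 0.4], [0, 0, 0, 0, 0, -0.04, 0.4], [0, 0, 0, 0, 0, -0.04, 0.4], [0, 0, 0, 0, 0, -0.04, 0.4], [0, 0, 0, 0, 0, -0.04, 0.3], [0, 0, 0, 0, 0, -0.03, 0.3], [0, 0, 0, 0, 0, -0.02, 0.3], [0, 0, 0, 0, 0, -0.01, 0.3], [0, 0, 0, 0, 0, 0, 0.3]],
  ],
)

```text
clock: 23.65
ee_pos: [0.5502, 0.2766, 0.2648]
ee_rot: [0.758, 0.653, 0.001, 0.0]
contact_force: [-0.7, -0.8, -0.5]
gripper_width: 0.0597
gripper_force: 0.0
```

```bash
python3 - <<'E'
from ins import *
from loc import *
s=log(); print(s["clock"],s["contact_force"],s["gripper_width"])
o,_=caploc(cb,.008,'blue'); print('blue',o,cb)
import pickle; F=pickle.load(open("F0.pkl","rb"))
o,fs=caploc((ox,oy),0,'ocap'); print('orange',o,ox,oy,np.degrees(oh))
# yaw of orange body by edge strength in both views (top square + vertical edges)
def seg(a,b,n=40): return np.array(a)+(np.array(b)-np.array(a))*np.linspace(.03,.97,n)[:,None]
k=[(-1,-1),(1,-1),(1,1),(-1,1)]; h=.028
E1=np.vstack([seg([k[i][0]*h,k[i][1]*h,.09],[k[(i+1)%4][0]*h,k[(i+1)%4][1]*h,.09]) for i in range(4)])
Gs=[]
for f in(F["top"],fs[1]):
    g=cv2.GaussianBlur(f["frame"],(0,0),.7).astype(np.float32); Gs.append((f,np.sqrt((cv2.Sobel(g,-1,1,0)**2+cv2.Sobel(g,-1,0,1)**2).sum(2))))
def cost(p,sel):
    s=0
    for i in sel:
        f,G=Gs[i]; uv=proj(f,Tm(p[0],p[1],0,p[2])(E1)).astype(np.float32); s-=cv2.remap(G,uv[:,0][None],uv[:,1][None],cv2.INTER_LINEAR).mean()
    return s
for sel in([0],[1],[0,1]):
    r=differential_evolution(cost,[(ox-.006,ox+.006),(oy-.006,oy+.006),(-.785,.785)],args=(sel,),seed=1); print(sel,r.x[:2],np.degrees(r.x[2]),r.fun)
E
```

```text
23.65 [-0.71392591 -0.82244478 -0.54214846] 0.05972356865752691
blue [([0.5488, 0.2729], np.float64(-0.637)), ([0.5497, 0.2793], np.float64(-0.871)), ([0.5504, 0.2778], np.float64(-0.741))] [0.54935708 0.27532392]
orange [None, ([0.3935, -0.0601], np.float64(-0.282)), None] 0.4402769846804433 -0.08024772120998952 5.120556488882378
[0] [ 0.44063442 -0.0795182 ] 8.516618225375826 -362.17181396484375
[1] [ 0.44620307 -0.08046482] 0.9815247736856269 -195.34619140625
[0, 1] [ 0.44080333 -0.07970699] 8.40466122601079 -520.77294921875
```

```bash
python3 - <<'E'
from ins import *
D=down(np.radians(8.4)); T1=pose([.4405,-.08,.24],D); T2=pose([.4405,-.08,.112],D)
print(row(cur(),T1,20),row(T1,T2,10)); q=get_state()["qpos"]
for T in(T1,T2): q,e=ik(T,q); print(np.round(q,2),round(e,4))
E
```

```text
([-0.0, 0.0, -0.0047, -0.0448, -0.0133, 0.0029], [0.85, 18.73]) ([0.0, 0.0, 0.0, 0.0, 0.0, 0.032], [0.0, 12.8])
[-0.31  0.25  1.77 -0.    1.12 -0.46] 0.0
[-0.31  0.46  1.92 -0.    0.76 -0.46] 0.0
```

Call:
apply_moves(
  targets=[
    [[0, 0, -0.0047, -0.0448, -0.0133, 0.0029, 0.3], [0, 0, -0.0047, -0.0448, -0.0133, 0.0029, 0.3], [0, 0, -0.0047, -0.0448, -0.0133, 0.0029, 0.3], [0, 0, -0.0047, -0.0448, -0.0133, 0.0029, 0.3], [0, 0, -0.0047, -0.0448, -0.0133, 0.0029, 0.3], [0, 0, -0.0047, -0.0448, -0.0133, 0.0029, 0.3], [0, 0, -0.0047, -0.0448, -0.0133, 0.0029, 0.3], [0, 0, -0.0047, -0.0448, -0.0133, 0.0029, 0.3], [0, 0, -0.0047, -0.0448, -0.0133, 0.0029, 0.3], [0, 0, -0.0047, -0.0448, -0.0133, 0.0029, 0.3]],
  ],
)

```text
clock: 24.68
ee_pos: [0.4816, 0.1016, 0.2516]
ee_rot: [0.707, 0.707, -0.0, -0.0]
contact_force: [0.8, -0.1, 0.1]
gripper_width: 0.0596
gripper_force: 0.0
```

Call:
apply_moves(
  targets=[
    [[0, 0, -0.0047, -0.0448, -0.0133, 0.0029, 0.3], [0, 0, -0.0047, -0.0448, -0.0133, 0.0029, 0.3], [0, 0, -0.0047, -0.0448, -0.0133, 0.0029, 0.3], [0, 0, -0.0047, -0.0448, -0.0133, 0.0029, 0.3], [0, 0, -0.0047, -0.0448, -0.0133, 0.0029, 0.3], [0, 0, -0.0047, -0.0448, -0.0133, 0.0029, 0.3], [0, 0, -0.0047, -0.0448, -0.0133, 0.0029, 0.3], [0, 0, -0.0047, -0.0448, -0.0133, 0.0029, 0.3], [0, 0, -0.0047, -0.0448, -0.0133, 0.0029, 0.3], [0, 0, -0.0047, -0.0448, -0.0133, 0.0029, 0.3]],
  ],
)

```text
clock: 25.52
ee_pos: [0.4404, -0.0805, 0.24]
ee_rot: [0.653, 0.757, 0.0, -0.0]
contact_force: [1.1, -0.5, -0.4]
gripper_width: 0.0599
gripper_force: 0.0
```

```bash
python3 - <<'E'
from ins import *
D=down(np.radians(8.4)); T2=pose([.4405,-.08,.112],D); print(err(T2),row(cur(),T2,10),get_state()["clock"])
f=grab_frame("scene"); g=f["frame"]; p=proj(f,[.4405,-.08,.115])[0].astype(int); print(p,cv2.cvtColor(g,cv2.COLOR_RGB2HSV)[p[1]-6:p[1]+9:3,p[0]].tolist())
l,t,k=200,100,4; im=cv2.resize(g[t:t+150,l:l+120,::-1],None,fx=k,fy=k,interpolation=cv2.INTER_CUBIC)
for P in(BODY,CAP):
    Q=R.from_euler('z',8.4,degrees=True).apply(P)+[.4405,-.08,0]; hh=cv2.convexHull(((proj(f,Q)-[l,t]+.5)*k).astype(np.float32)).astype(np.int32); cv2.polylines(im,[hh],True,(0,255,0),1)
cv2.imwrite("pics/o1.png",im)
E
```

```text
([0.1, 0.5, -128.0], [0.0, -0.02, 0.05]) ([0.0, -0.0, 0.0, 0.0001, 0.0, 0.032], [0.01, 12.8]) 25.5167
[251 186] [[10, 181, 104], [9, 180, 105], [10, 180, 98], [8, 174, 94], [9, 170, 99]]
```

View pics/o1.png

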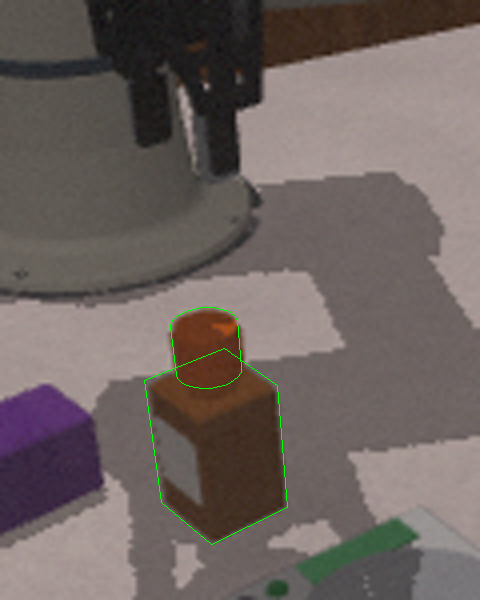

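The model outline sits on the standing orange-capped bottle (cap at (205,348), body at (215,450)), and the open fingers are right above it. I'll descend and grip.

Call:
apply_moves(
  targets=[
    [[0, 0, 0, 0.0001, 0, 0.04, 0.3], [0, 0, 0, 0.0001, 0, 0.045, 0.3], [0, 0, 0, 0.0001, 0, 0.045, 0.3], [0, 0, 0, 0.0001, 0, 0.045, 0.3], [0, 0, 0, 0.0001, 0, 0.04, 0.3], [0, 0, 0, 0.0001, 0, 0.035, 0.3], [0, 0, 0, 0.0001, 0, 0.03, 0.3], [0, 0, 0, 0.0001, 0, 0.02, 0.3], [0, 0, 0, 0.0001, 0, 0.014, 0.3], [0, 0, 0, 0.0001, 0, 0.006, 0.3]],
  ],
)

```text
clock: 26.4
ee_pos: [0.4408, -0.0792, 0.1119]
ee_rot: [0.653, 0.757, 0.0, -0.0]
contact_force: [-0.3, -0.1, -0.2]
gripper_width: 0.0595
gripper_force: 0.0
```

Call:
apply_moves(
  targets=[
    [[0, 0, 0, 0, 0, 0, 0.4], [0, 0, 0, 0, 0, 0, 0.45], [0, 0, 0, 0, 0, 0, 0.5], [0, 0, 0, 0, 0, 0, 0.55], [0, 0, 0, 0, 0, 0, 0.6], [0, 0, 0, 0, 0, 0, 0.7], [0, 0, 0, 0, 0, 0, 0.8], [0, 0, 0, 0, 0, 0, 1], [0, 0, 0, 0, 0, 0, 1], [0, 0, 0, 0, 0, 0, 1]],
  ],
)

```text
clock: 27.23
ee_pos: [0.4415, -0.0794, 0.1132]
ee_rot: [0.653, 0.757, 0.001, 0.001]
contact_force: [0.1, -0.0, 10.3]
gripper_width: 0.0364
gripper_force: 68.7
```

```bash
python3 - <<'E'
from ins import *
s=log(); C=cur(); print(s["clock"],s["gripper_width"],s["gripper_force"],s["contact_force"],C[:3,3])
yt=np.arctan2(C[1,1],C[0,1]); dy=c[2]-np.radians(8.4)
# closing centres the cap along tool y; keep camera estimate along tool x
d=np.array([.4405,-.08,0])-C[:3,3]*[1,1,0]; d-=C[:3,1]*(d@C[:3,1])
off=R.from_euler('z',dy).apply(d); hz=C[2,3]; np.save('ho.npy',[*off[:2],yt+dy,hz]); print('off',off*1e3,np.degrees(yt))
T1=C.copy(); T1[2,3]+=.16; T2=target(co,'ho.npy',.16)
print(row(C,T1,10),row(T1,T2,20)); q=s["qpos"]
for T in(T1,T2,target(co,'ho.npy',.008)): q,e=ik(T,q); print(np.round(q,2),round(e,4))
E
```

```text
27.2333 0.03638711793170658 68.67143511772156 [ 0.06171893 -0.01838416 10.32544976] [ 0.44154633 -0.07942388  0.11324224]
off [-0.06102355 -0.41244289  0.0025444 ] 8.408150062948064
([0.0, 0.0, 0.0, -0.0, 0.0001, -0.04], [0.0, 16.0]) ([0.0, 0.0, 0.0047, 0.0459, 0.0048, -0.0], [0.84, 18.45])
[-0.31  0.21  1.72  0.    1.21 -0.46] 0.0
[ 0.43  0.37  1.48 -0.    1.29  0.58] 0.0
[ 0.43  0.55  1.65 -0.    0.94  0.58] 0.0
```

Call:
apply_moves(
  targets=[
    [[0, 0, 0, 0, 0.0001, -0.01, 1], [0, 0, 0, 0, 0.0001, -0.025, 1], [0, 0, 0, 0, 0.0001, -0.045, 1], [0, 0, 0, 0, 0.0001, -0.05, 1], [0, 0, 0, 0, 0.0001, -0.055, 1], [0, 0, 0, 0, 0.0001, -0.055, 1], [0, 0, 0, 0, 0.0001, -0.055, 1], [0, 0, 0, 0, 0.0001, -0.05, 1], [0, 0, 0, 0, 0.0001, -0.035, 1], [0, 0, 0, 0, 0.0001, -0.02, 1]],
  ],
)

```text
clock: 28.07
ee_pos: [0.4416, -0.0794, 0.2745]
ee_rot: [0.653, 0.757, 0.001, 0.001]
contact_force: [1.4, -0.3, -2.6]
gripper_width: 0.0364
gripper_force: 70.3
```

Call:
apply_moves(
  targets=[
    [[0, 0, 0.0047, 0.0459, 0.0048, 0, 1], [0, 0, 0.0047, 0.0459, 0.0048, 0, 1], [0, 0, 0.0047, 0.0459, 0.0048, 0, 1], [0, 0, 0.0047, 0.0459, 0.0048, 0, 1], [0, 0, 0.0047, 0.0459, 0.0048, 0, 1], [0, 0, 0.0047, 0.0459, 0.0048, 0, 1], [0, 0, 0.0047, 0.0459, 0.0048, 0, 1], [0, 0, 0.0047, 0.0459, 0.0048, 0, 1], [0, 0, 0.0047, 0.0459, 0.0048, 0, 1], [0, 0, 0.0047, 0.0459, 0.0048, 0, 1]],
  ],
)

```text
clock: 28.9
ee_pos: [0.4452, 0.106, 0.2722]
ee_rot: [0.708, 0.707, -0.0, -0.0]
contact_force: [0.3, 0.2, -2.4]
gripper_width: 0.0363
gripper_force: 70.4
```

Call:
apply_moves(
  targets=[
    [[0, 0, 0.0047, 0.0459, 0.0048, 0, 1], [0, 0, 0.0047, 0.0459, 0.0048, 0, 1], [0, 0, 0.0047, 0.0459, 0.0048, 0, 1], [0, 0, 0.0047, 0.0459, 0.0048, 0, 1], [0, 0, 0.0047, 0.0459, 0.0048, 0, 1], [0, 0, 0.0047, 0.0459, 0.0048, 0, 1], [0, 0, 0.0047, 0.0459, 0.0048, 0, 1], [0, 0, 0.0047, 0.0459, 0.0048, 0, 1], [0, 0, 0.0047, 0.0459, 0.0048, 0, 1], [0, 0, 0.0047, 0.0459, 0.0048, 0, 1]],
  ],
)

```text
clock: 29.73
ee_pos: [0.4769, 0.2876, 0.2721]
ee_rot: [0.758, 0.652, -0.0, 0.0]
contact_force: [1.0, -0.3, -1.4]
gripper_width: 0.0363
gripper_force: 70.4
```

```bash
python3 - <<'E'
from ins import *
s=log(); T=target(co,'ho.npy',.105); print(s["clock"],s["contact_force"],s["gripper_width"],err(T),row(cur(),T,10))
f=grab_frame("scene"); over(f,'ho.npy','i2.png',(300,90,180,150))
E
```

```text
29.7333 [ 0.95257799 -0.27933609 -1.40930786] 0.03628116139860768 ([0.3, -1.2, -53.9], [-0.0, 0.02, -0.14]) ([-0.0, 0.0, -0.0001, -0.0003, 0.0001, 0.0135], [0.01, 5.39])
```

View pics/i2.png

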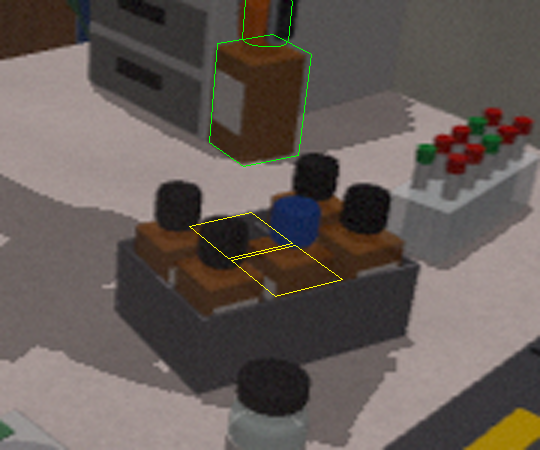

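The orange bottle is held upright at (258,100); its right edge is about 2 image pixels inside the model, so I'll check its yaw before inserting. The blue bottle stands square in its cell, cap at (295,220).

```bash
python3 - <<'E'
from ins import *
B=bottle('ho.npy',0); f=grab_frame("scene")
hsv=cv2.cvtColor(f["frame"],cv2.COLOR_RGB2HSV).astype(int); l,t,w,h=360,98,52,50
m0=((hsv[...,0]<=18)&(hsv[...,1]>90)&(hsv[...,2]<200)).astype(np.uint8); m=np.zeros_like(m0); m[t:t+h,l:l+w]=m0[t:t+h,l:l+w]
cn,_=cv2.findContours(m,cv2.RETR_EXTERNAL,cv2.CHAIN_APPROX_NONE); big=max(cn,key=cv2.contourArea); print(cv2.boundingRect(big))
o=np.zeros_like(m); cv2.fillConvexPoly(o,cv2.convexHull(big),1); o=o.astype(float)
# ignore the rows in which the cap / fingers may join: compare body rows only
hb=proj(f,(BODY@B[:3,:3].T+B[:3,3])); print('model box',hb.min(0).round(1),hb.max(0).round(1))
def cost(p):
    Q=R.from_euler('z',c[2]+p[2]).apply(BODY)+B[:3,3]+[p[0],p[1],0]; a=hullmask(f,Q); return -np.minimum(a,o).sum()/np.maximum(a,o).sum()
print(cost([0,0,0]))
for fixed in(False,True):
    fn=(lambda p:cost([0,0,p[0]])) if fixed else cost
    r=differential_evolution(fn,[(-.3,.3)] if fixed else [(-.012,.012),(-.012,.012),(-.3,.3)],seed=1,maxiter=40,popsize=8); print(r.x,r.fun)
E
```

```text
(371, 98, 32, 46)
model box [369.3 101.1] [403.4 145. ]
-0.8856874051593323
[-0.00513755  0.00454632 -0.16277476] -0.9276238770264423
[-0.17097566] -0.9115416118777205
```

```bash
python3 - <<'E'
from ins import *
B=bottle('ho.npy',0); f=grab_frame("scene"); g=cv2.GaussianBlur(f["frame"],(0,0),.7).astype(np.float32)
G=np.sqrt((cv2.Sobel(g,-1,1,0)**2+cv2.Sobel(g,-1,0,1)**2).sum(2)); G=np.minimum(G,120)
def seg(a,b,n=40): return np.array(a)+(np.array(b)-np.array(a))*np.linspace(.05,.95,n)[:,None]
h=.028; k=[(-1,-1),(1,-1),(1,1),(-1,1)]; cam=np.array(f["pose"])[:3,3]; tool_y=cur()[:3,1]
def edges(A):
    out=[]; vis=[]
    for i in range(4):
        n=(np.array(k[i])+np.array(k[(i+1)%4]))/2; nw=A.apply([n[0],n[1],0]); vis.append(nw@(cam-B[:3,3])>0.03)
    for i in range(4):
        a,b=np.array(k[i])*h,np.array(k[(i+1)%4])*h
        if vis[i]: out+=[seg([*a,0],[*b,0]),seg([*a,.09],[*b,.09])]
        if vis[i] or vis[i-1]: out.append(seg([*a,0],[*a,.09]))
    return np.vstack(out)
def cost(p):
    A=R.from_rotvec(tool_y*p[3])*R.from_euler('z',c[2]+p[2]); top=B[:3,3]+[p[0],p[1],.114]
    Q=A.apply(edges(A)-[0,0,.114])+top; uv=proj(f,Q).astype(np.float32)
    return -cv2.remap(G,uv[:,0][None],uv[:,1][None],cv2.INTER_LINEAR).mean()
print('nominal',cost([0,0,0,0]))
for yaw in range(-20,16,4):
    r=differential_evolution(lambda p:cost([p[0],p[1],np.radians(yaw),p[2]]),[(-.004,.004),(-.004,.004),(-.08,.08)],seed=1,maxiter=25,popsize=8); print(yaw,np.round(r.x,4),round(r.fun,1), 'no tilt', round(min(cost([x,y,np.radians(yaw),0]) for x in np.linspace(-.004,.004,5) for y in np.linspace(-.004,.004,5)),1))
im=cv2.resize(f["frame"][85:160,350:430,::-1],None,fx=7,fy=7,interpolation=cv2.INTER_CUBIC); im=cv2.convertScaleAbs(im,alpha=1.6)
for y,col in((0,(0,255,0)),(-9,(255,255,0))):
    A=R.from_euler('z',c[2]+np.radians(y)); uv=((proj(f,A.apply(edges(A))+B[:3,3])-[350,85]+.5)*7).astype(int)
    for q in uv[::3]: cv2.circle(im,tuple(map(int,q)),1,col,-1)
cv2.imwrite("pics/i3.png",im)
E
```

```text
nominal -98.97936
-20 [ 0.0028 -0.0018 -0.0162] -97.0 no tilt -97.0
-16 [ 0.0029 -0.0017  0.008 ] -99.5 no tilt -99.5
-12 [ 0.0032 -0.0017  0.0144] -104.9 no tilt -104.1
-8 [ 0.0031 -0.0013  0.0079] -104.0 no tilt -103.8
-4 [ 0.0017 -0.0033  0.0056] -104.5 no tilt -104.2
0 [ 0.0019 -0.0032  0.0028] -103.6 no tilt -102.8
4 [ 0.0019 -0.0033  0.0045] -97.3 no tilt -97.1
8 [ 0.0008 -0.0039 -0.0618] -96.6 no tilt -93.9
12 [ 0.0015 -0.003   0.016 ] -93.5 no tilt -93.2
```

View pics/i3.png

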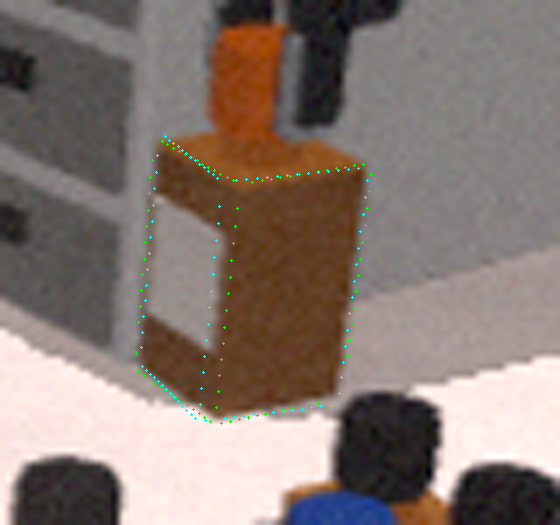

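The enlarged view shows the front edge near x≈228 at mid-height. That rules out the −9° model, whose edge would cut the label, so the yaw is within a few degrees. I'll apply a 2° correction while lowering.

Call:
apply_moves(
  targets=[
    [[0, 0, -0.0011, -0.0003, 0.0001, 0.01, 1], [0, 0, -0.0011, -0.0003, 0.0001, 0.02, 1], [0, 0, -0.0011, -0.0003, 0.0001, 0.03, 1], [0, 0, -0.0011, -0.0003, 0.0001, 0.03, 1], [0, 0, -0.0011, -0.0003, 0.0001, 0.03, 1], [0, 0, -0.0011, -0.0003, 0.0001, 0.03, 1], [0, 0, -0.0011, -0.0003, 0.0001, 0.02, 1], [0, 0, -0.0011, -0.0003, 0.0001, 0.02, 1], [0, 0, -0.0011, -0.0003, 0.0001, 0.01, 1], [0, 0, -0.0011, 0, 0, 0.01, 1]],
  ],
)

```text
clock: 30.72
ee_pos: [0.4775, 0.2855, 0.1882]
ee_rot: [0.746, 0.666, 0.0, 0.0]
contact_force: [-0.1, -0.1, -2.2]
gripper_width: 0.0367
gripper_force: 70.4
```

Call:
apply_moves(
  targets=[
    [[0, 0, 0, 0, 0, 0.006, 1], [0, 0, 0, 0, 0, 0.006, 1], [0, 0, 0, 0, 0, 0.006, 1], [0, 0, 0, 0, 0, 0.006, 1], [0, 0, 0, 0, 0, 0.006, 1], [0, 0, 0, 0, 0, 0.006, 1], [0, 0, 0, 0, 0, 0.006, 1], [0, 0, 0, 0, 0, 0.006, 1], [0, 0, 0, 0, 0, 0.006, 1], [0, 0, 0, 0, 0, 0.006, 1]],
  ],
)

```text
clock: 31.55
ee_pos: [0.4775, 0.2857, 0.1643]
ee_rot: [0.746, 0.666, 0.0, 0.0]
contact_force: [-0.6, -2.0, -3.0]
gripper_width: 0.0363
gripper_force: 70.4
```

```bash
python3 - <<'E'
from ins import *
s=log(); T=target(co,'ho.npy',.011); print(s["clock"],s["contact_force"],s["wrist_torque"],bottle('ho.npy',0)[:3,3],err(T),row(cur(),T,10))
E
```

```text
31.55 [-0.58984685 -1.99419764 -3.04698629] [0.00223574 0.02117253 0.0249395 ] [0.47746521 0.2853204  0.0511065 ] ([-0.3, 0.7, -40.1], [0.05, -0.01, 1.88]) ([0.0, -0.0, 0.001, 0.0002, -0.0001, 0.01], [0.19, 4.01])
```

Call:
apply_moves(
  targets=[
    [[0, 0, 0, 0, 0, 0.012, 1], [0, 0, 0, 0, 0, 0.012, 1], [0, 0, 0, 0, 0, 0.012, 1], [0, 0, 0, 0, 0, 0.012, 1], [0, 0, 0, 0, 0, 0.012, 1], [0, 0, 0, 0, 0, 0.01, 1], [0, 0, 0, 0, 0, 0.01, 1], [0, 0, 0, 0, 0, 0.01, 1], [0, 0, 0, 0, 0, 0.006, 1], [0, 0, 0, 0, 0, 0.003, 1]],
  ],
)

```text
clock: 32.38
ee_pos: [0.4775, 0.2857, 0.1246]
ee_rot: [0.746, 0.666, 0.0, 0.0]
contact_force: [0.1, -0.2, -2.5]
gripper_width: 0.0363
gripper_force: 70.4
```

Call:
apply_moves(
  targets=[
    [[0, 0, 0, 0, 0, 0.001, 1], [0, 0, 0, 0, 0, 0.001, 1], [0, 0, 0, 0, 0, 0.001, 1], [0, 0, 0, 0, 0, 0.001, 1], [0, 0, 0, 0, 0, 0.001, 1], [0, 0, 0, 0, 0, 0.001, 1], [0, 0, 0, 0, 0, 0.0005, 1], [0, 0, 0, 0, 0, 0, 1], [0, 0, 0, 0, 0, 0, 1], [0, 0, 0, 0, 0, 0, 1]],
  ],
)

```text
clock: 33.22
ee_pos: [0.4776, 0.2857, 0.1224]
ee_rot: [0.746, 0.666, 0.0, 0.0]
contact_force: [-0.6, 0.2, -1.6]
gripper_width: 0.0363
gripper_force: 70.4
```

```bash
python3 - <<'E'
from ins import *
s=log(); print(s["clock"],s["contact_force"],s["wrist_torque"],bottle('ho.npy',0)[:3,3])
E
```

```text
33.2167 [-0.62989089  0.22801333 -1.55635375] [ 0.04390785  0.00028914 -0.04699269] [0.4775062  0.28532281 0.00917641]
```

Call:
apply_moves(
  targets=[
    [[0, 0, 0, 0, 0, 0.001, 1], [0, 0, 0, 0, 0, 0.001, 1], [0, 0, 0, 0, 0, 0.001, 1], [0, 0, 0, 0, 0, 0.0005, 1], [0, 0, 0, 0, 0, 0, 1], [0, 0, 0, 0, 0, 0, 1], [0, 0, 0, 0, 0, 0, 1], [0, 0, 0, 0, 0, 0, 1], [0, 0, 0, 0, 0, 0, 1], [0, 0, 0, 0, 0, 0, 1]],
  ],
)

```text
clock: 34.05
ee_pos: [0.4777, 0.2858, 0.1213]
ee_rot: [0.746, 0.666, 0.001, 0.0]
contact_force: [-0.6, 0.5, 6.2]
gripper_width: 0.0363
gripper_force: 71.4
```

Contact with the pad at +8 N. I'll release and retreat.

Call:
apply_moves(
  targets=[
    [[0, 0, 0, 0, 0, 0, 0.55], [0, 0, 0, 0, 0, 0, 0.5], [0, 0, 0, 0, 0, 0, 0.45], [0, 0, 0, 0, 0, 0, 0.4], [0, 0, 0, 0, 0, 0, 0.4], [0, 0, 0, 0, 0, 0, 0.4], [0, 0, 0, 0, 0, 0, 0.4], [0, 0, 0, 0, 0, -0.01, 0.4], [0, 0, 0, 0, 0, -0.02, 0.4], [0, 0, 0, 0, 0, -0.03, 0.4]],
  ],
)

```text
clock: 34.88
ee_pos: [0.4771, 0.2855, 0.1451]
ee_rot: [0.746, 0.666, -0.0, 0.0]
contact_force: [-0.5, 1.0, 0.3]
gripper_width: 0.0509
gripper_force: 0.0
```

Call:
apply_moves(
  targets=[
    [[0, 0, 0, 0, 0, -0.04, 0.4], [0, 0, 0, 0, 0, -0.04, 0.4], [0, 0, 0, 0, 0, -0.04, 0.4], [0, 0, 0, 0, 0, -0.04, 0.4], [0, 0, 0, 0, 0, -0.04, 0.4], [0, 0, 0, 0, 0, -0.04, 0.4], [0, 0, 0, 0, 0, -0.04, 0.4], [0, 0, 0, 0, 0, -0.04, 0.4], [0, 0, 0, 0, 0, -0.04, 0.4], [0, 0, 0, 0, 0, -0.02, 0.4]],
  ],
)

```text
clock: 35.72
ee_pos: [0.4778, 0.2859, 0.2996]
ee_rot: [0.746, 0.666, 0.002, 0.001]
contact_force: [0.7, 0.4, -0.5]
gripper_width: 0.0514
gripper_force: 0.0
```

Call:
apply_moves(
  targets=[
    [[0, 0, 0, -0.04, 0, 0, 0.4], [0, 0, 0, -0.08, 0, 0, 0.4], [0, 0, 0, -0.08, 0, 0, 0.4], [0, 0, 0, -0.08, 0, 0, 0.4], [0, 0, 0, -0.08, 0, 0, 0.4], [0, 0, 0, -0.08, 0, 0, 0.4], [0, 0, 0, -0.06, 0, 0, 0.4], [0, 0, 0, -0.04, 0, 0, 0.4], [0, 0, 0, -0.02, 0, 0, 0.4], [0, 0, 0, 0, 0, 0, 0.4]],
  ],
)

```text
clock: 36.55
ee_pos: [0.4517, 0.0621, 0.2971]
ee_rot: [0.747, 0.665, 0.0, 0.0]
contact_force: [0.9, 0.3, -0.2]
gripper_width: 0.0513
gripper_force: 0.0
```

```bash
python3 - <<'E'
from ins import *
import loc
from loc import *
_m=loc.mask
def mask2(f,kind,roi):
    if kind!='ocap': return _m(f,kind,roi)
    hsv=cv2.cvtColor(f["frame"],cv2.COLOR_RGB2HSV).astype(int); m=(hsv[...,0]<=14)&(hsv[...,1]>160)&(hsv[...,2]>115); o=np.zeros(m.shape); l,t,w,h=roi; o[t:t+h,l:l+w]=m[t:t+h,l:l+w]; return o
loc.mask=mask2
print(get_state()["clock"],get_state()["contact_force"])
o,_=caploc(cb,.008,'blue'); print('blue',o,cb)
o,fs=caploc(co,.008,'ocap'); print('orange',o,co)
a=fs[1]["frame"][90:240,300:480,::-1]; b=fs[0]["frame"][130:280,130:310,::-1]
cv2.imwrite("pics/end.png",cv2.resize(np.hstack([a,b]),None,fx=2.2,fy=2.2,interpolation=cv2.INTER_CUBIC))
E
```

```text
36.55 [ 0.94786573  0.26713119 -0.21905905]
blue [([0.5493, 0.2759], np.float64(-0.859)), ([0.5497, 0.2794], np.float64(-0.883)), ([0.55, 0.2773], np.float64(-0.86))] [0.54935708 0.27532392]
orange [([0.4756, 0.2848], np.float64(-0.065)), ([0.4321, 0.3307], np.float64(-0.295)), ([0.4756, 0.2857], np.float64(-0.164))] [0.47714459 0.28601769]
```

```bash
python3 - <<'E'
from ins import *
f=grab_frame("top"); g=cv2.GaussianBlur(f["frame"],(0,0),.7).astype(np.float32)
for nm,cell in(("orange",co),("blue",cb)):
    uv=proj(f,[*cell,.138])[0]; print(nm,uv.round(1),[d for d in cv2.cvtColor(f["frame"],cv2.COLOR_RGB2HSV)[int(uv[1]),int(uv[0])-9:int(uv[0])+10:3].tolist()])
    G=np.sqrt((cv2.Sobel(g,-1,1,0)**2+cv2.Sobel(g,-1,0,1)**2).sum(2)); P=cyl(.019,0,.138)[1::2]
    def cost(p): q=proj(f,P+[cell[0]+p[0],cell[1]+p[1],0]).astype(np.float32); return -cv2.remap(G,q[:,0][None],q[:,1][None],cv2.INTER_LINEAR).mean()
    r=differential_evolution(cost,[(-.012,.012)]*2,seed=1); print(np.round(r.x*1e3,1),r.fun,cost([0,0]))
    print([(np.round(d["extent"]).tolist(),round(d["p"],2)) for d in spot_in(f,"bottle_"+nm)[:3]])
print([(np.round(d["extent"]).tolist(),round(d["p"],2)) for d in spot_in(f,"stored0")])
E
```

```text
orange [195.6 215. ] [[8, 85, 132], [16, 255, 182], [16, 255, 183], [16, 255, 183], [16, 255, 184], [16, 255, 185], [16, 255, 185]]
[-1.  -1.4] -252.4539031982422 -230.34888
[([184.0, 203.0, 38.0, 29.0], 0.88)]
blue [201.7 177.6] [[110, 149, 132], [107, 217, 155], [107, 216, 155], [107, 212, 156], [107, 212, 156], [107, 211, 157], [107, 212, 156]]
[-0.3  0.4] -334.2837829589844 -331.85843
[([402.0, 255.0, 69.0, 37.0], 0.97), ([191.0, 164.0, 33.0, 34.0], 0.92)]
[([147.0, 193.0, 44.0, 33.0], 0.64), ([152.0, 160.0, 40.0, 35.0], 0.62)]
```

```bash
python3 -c "
from rig import *
print(finish_job())"
```

```text
the job is handed in; nothing more can be done
None
```

I weighed the blue-capped bottle on the balance, and both bottles now stand upright and released on their pads, about 2 mm or less off centre in the final top view; the job is handed in, but I got no verdict back.

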